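# Load the spice mill and draw two doses

## Task

Load the spice mill: put every nutmeg from the tray into its hopper (leave the cinnamon in the tray) and then shut the hopper lid fully. Turn the coarseness dial to four clicks past its large white zero dot (the fourth small yellow dot), and with the lid shut and the dial set draw two doses: each time pull the orange gauge tab out until its pointer is over the red band, hold it there for a full second, and let it go all the way home. Do not knock over or shift the bottle or the fish turner.

Things in the scene. Friction and masses are not known exactly. Their poses are not given: they have to be found in the camera images.
- nut1_center (a point): Centre of a whole nutmeg: a brown oval about 30 mm long and 22 mm thick (solid shape: a 27 x 22 x 22 mm block, so it lies still and hardly rolls; about 14 g). Its x axis runs along the 27 mm length. Starts lying in a cell of the tray, its centre 15 mm above the counter. Three to five of the five are present; an absent one reads None.
- nut2_center (a point): Centre of a whole nutmeg: a brown oval about 30 mm long and 22 mm thick (solid shape: a 27 x 22 x 22 mm block, so it lies still and hardly rolls; about 14 g). Its x axis runs along the 27 mm length. Starts lying in a cell of the tray, its centre 15 mm above the counter. Three to five of the five are present; an absent one reads None.
- nut3_center (a point): Centre of a whole nutmeg: a brown oval about 30 mm long and 22 mm thick (solid shape: a 27 x 22 x 22 mm block, so it lies still and hardly rolls; about 14 g). Its x axis runs along the 27 mm length. Starts lying in a cell of the tray, its centre 15 mm above the counter. Three to five of the five are present; an absent one reads None.
- nut4_center (a point): Centre of a whole nutmeg: a brown oval about 30 mm long and 22 mm thick (solid shape: a 27 x 22 x 22 mm block, so it lies still and hardly rolls; about 14 g). Its x axis runs along the 27 mm length. Starts lying in a cell of the tray, its centre 15 mm above the counter. Three to five of the five are present; an absent one reads None.
- nut5_center (a point): Centre of a whole nutmeg: a brown oval about 30 mm long and 22 mm thick (solid shape: a 27 x 22 x 22 mm block, so it lies still and hardly rolls; about 14 g). Its x axis runs along the 27 mm length. Starts lying in a cell of the tray, its centre 15 mm above the counter. Three to five of the five are present; an absent one reads None.
- tray: Flat pale wooden spice tray, 195 (x) x 190 (y) x 12 mm, fixed; origin under its centre. Six cells, three along x and two along y, between 4 mm walls; cell floor 4 mm above the counter, walls rise only 8 mm above that floor. Each cell holds at most one nutmeg or the cinnamon.
- cinnamon: Bundle of two cinnamon quills, 50 x 18 x 12 mm, loose, lying in one cell of the tray; origin at the centre of its underside. Not for the mill; it stays in the tray.
- mill: Electric spice mill, fixed: a white block 150 (x) x 250 (y) x 60 mm high; origin at the centre of its underside on the counter. In its own frame: grey hopper on top at y = +65 mm, black coarseness dial on top at y = -65 mm, and the orange-tabbed dose gauge sticking out of the -y side. A fixed aluminium rail, 22 mm wide and 20 mm high at x = -36 mm, runs out of that side too, to y = -273 mm.
- hopper: Grey open-topped hopper of the mill, 120 (x) x 110 (y) x 55 mm high with 4 mm walls and floor; origin at the centre of its underside, 60 mm above the counter, axes as the mill's. Its rim lies 115 mm above the counter.
- lid (a joint): Angle of the clear hopper lid (rad): 0 = shut flat on the rim, 1.57 = upright. It starts standing open, leaning back at 1.6 to 1.85 rad (1.9 at most). A stiff hinge (about 0.13 N m) holds it at any angle where it is left; it must be pushed all the way down.
- lid_hinge (a point): A point on the lid's hinge line, in the middle of the hopper's far (+x in the mill's frame) rim, about 116 mm above the counter, level with the shut lid's underside; the hinge line runs along the mill's y.
- lid_edge (a point): A point in the lid near its free edge, 115 mm from the hinge line, mid-width and mid-thickness; the lid is a plate 120 mm long from the hinge, 110 mm wide and 8 mm thick. A black knob, at most 30 mm across, stands about 40 mm up from its upper face, 90 mm from the hinge line, in the middle of the width.
- dial (a joint): Angle of the coarseness dial (rad), growing as it is turned clockwise seen from above. 0 = white pointer end at the large white zero dot, which faces the mill's -x side; small yellow dots follow clockwise, one per click, every 30 degrees (0.5236 rad), seven of them. Stops at 0 and 3.67. It stays where it is left (light friction, 0.05 N m; no spring). Starts between 0 and 1.2.
- dial_grip (a point): Point on the dial's axis inside its bar grip, 86 mm above the counter. The black bar is 46 mm long, 12 mm thick, from 72 to 98 mm above the counter; this point's x axis runs along the bar, and its -x end carries the white pointer. The dial's axis is vertical.
- gauge (a joint): Pull of the sprung dose gauge (m): 0 = home, grows to 0.09 as the tab is drawn straight out of the mill along the mill's -y. Spring: 3.3 N at home rising 110 N per metre; a damper (40 N s/m) makes it run home by itself in about a second when let go.
- gauge_tab (a point): Point in the middle of the gauge's upright orange pull tab, 60 mm above the counter: tab 36 mm wide (mill's x), 12 mm thick (mill's y, the pull direction), from 20 to 75 mm above the counter. At home a gap of 49 mm lies between tab and mill (open above; only the flat steel blade, 22 mm wide with its top 34 mm above the counter, runs through it). It can be gripped from above with a finger on either side of its thickness.
- gauge_pointer (a point): The thin orange pointer on the tab's -x side, running over the rail; the same mill-y as the tab's centre.
- marker: Red band, 10 mm wide (along the mill's y), saddled on the aluminium rail and fixed there; origin under its middle on the counter, axes as the mill's. It lies 35 to 70 mm beyond the pointer's home. The gauge is at the mark when its pointer is over the red band.
- bottle: Green glass bottle with a twist cap, 60 mm across, 200 mm tall, standing behind the dial side of the mill; origin at the centre of its underside. A bystander.
- turner: Steel fish turner, 300 mm long, lying on the counter beyond the gauge side of the mill; origin at the middle of its length. A bystander.

How it is judged:
By the outcome, as a careful person would: the job done as asked, in the order asked, and still so for the second after the job is handed in, with the robot touching nothing.
Of nut1, nut2, nut3, nut4, nut5 only 3 to 5 are there at a start; the rules pass over those that are not, and their reading is None.
At some moment in a run one of nut1, nut2, nut3, nut4, nut5 may be knocked a few centimetres aside while the robot is not near it.
Once in a run the grip may slacken for a moment while it holds something.
It also fails if it takes over 208 s, if anything falls off the work surface, if the arm or the gripper's body presses on something with over 40 N, if the wrist force passes 120 N, or if a joint passes its speed limit or range.

## Robot

A 6-joint arm with a two-finger parallel gripper is mounted at the origin on the work surface. World frame = base frame: x ahead of the robot, y to its left, z up, the work surface at z = 0. Lengths are in mm, angles in degrees, forces in N, time in s.
With the tool pointing down it reaches from about 300 to 850 mm from the base axis. Payload 4.2 kg.
Tool frame: the origin (TCP) lies between the finger pads; the fingertips stand 19 mm ahead of it and the grasp point (between the pads) is the TCP (env.tips_ahead is the distance from the TCP to the fingertips, in mm); z points along the fingers, y is the direction in which the jaws open and shut (so a half turn about z gives the same grasp; the last joint's range is limited). The gripper opens to 91 mm and grips with 3 to 60 N. Pads are 32 mm wide; open, the fingers measure 118 mm over their backs; the gripper's body (76 mm by 178 mm) begins 60 mm behind the grasp point.
Start: joints at [-67.609, 18.312, 89.639, -0, 72.044, -1.146], TCP at [229.626, -527.174, 232.976] pointing down, gripper open.
Joint ranges: [-177.97, 177.97], [-48.28, 115.42], [12.27, 149.76], [-77.06, 257.06], [2.81, 150.46], [-146.56, 146.56]. Speed limits (degrees/s): [147.25, 147.25, 180, 180, 180, 180].

## Interface

Orientations are given as [roll, pitch, yaw] about the fixed x, y, z axes, in that order (R = Rz(yaw) Ry(pitch) Rx(roll)).
In Python, from workcell import telemetry, viewer, job_done, env gives the robot as it stands. The module is installed in compiled form; this text tells all that it offers.
- The arm moves only by the shell command python3 -m jog 'ROWS' [FORCE]. ROWS is JSON, a list of rows, each a list of 3 entries, a list of its own where there are three numbers: the shift along the tool's x, y, z in cm, then the turn about the tool's z in degrees, then the opening, from 0 (shut) to 1 (fully open). A call has 1 to 10 rows; each row shifts and turns the pose as measured when the row begins, along the tool's axes as they then stand; what a row does not reach is not made up. A row lasts 1/8 s, in which the tool goes at most 62.5 mm and 10.7 degrees, less where a joint would pass 70% of its speed; a pose out of reach is approached as far as the arm can. A call is refused whole if a number of a shift passes 6.25 or a number of a turn 10.7, either way. A call with a gripper value outside its range is refused whole. The fingers move at their own pace and stop on an object; FORCE is the grip in N (left out, the last holds). Time passes only in rows, so rows that do not move let the fingers close. It gives the time, the measured TCP pose, the force and the opening at its end, in the units of the state.
- telemetry.state(): the state, without advancing time (a new reading comes with each control period).
- viewer.grab_frame(name): name is "scene" or "top" or "wrist"; returns a dict with "color" (480x640x3 uint8, red, green, blue), "K" (3x3 intrinsics, pixels), "rvec" (rotation vector, rad) and "tvec" (3), from world to camera coordinates, as OpenCV has them. Camera axes: x right, y down, z forward; pixel columns grow to the right and rows downward; lengths in mm; the calibration is good to about 2 mm. A picture is of the moment at which its call begins. There is no depth.
- job_done(): hands the job in, once; it reports no verdict.
The state is a dict: "time_s": time; "qpos": joint angles; "qvel": joint speeds; "effort": joint torques, N m; "ee_pos": TCP position; "ee_rot": TCP orientation; "force": force on the tool from outside, world axes, zero at the start; "torque": the same for the moment, N m; "gripper_width": finger opening in mm.
Only numpy, scipy, OpenCV 4.12 (cv2) and the standard library are available. Lean on these libraries where they do the work, as an engineer would, in place of code of your own. Each camera call takes 0.05 s, during which the arm holds its last target. There are 200 camera calls.

## Working session

There is one attempt and no reset: what is moved stays moved. The work goes in short steps, Python scripts to look and compute and a shell command to move; the robot and the scene stay as the last step left them, time stands still between calls to the robot, and variables do not carry over. Pictures are saved under pics/ and viewed, about 12 in all and at most 16, crops included, and the job is handed in when it is done.

```bash
mkdir -p pics
cat > h.py <<'E'
import numpy as np, cv2
from workcell import telemetry, viewer, job_done, env
def grab(n,f=None):
    d=viewer.grab_frame(n)
    if f: cv2.imwrite('pics/'+f+'.png',d['color'][:,:,::-1])
    return d
def ray(d,uv):
    K=np.array(d['K'],float);R=cv2.Rodrigues(np.array(d['rvec'],float))[0];t=np.array(d['tvec'],float).ravel()
    return -R.T@t, R.T@np.linalg.inv(K)@np.array([uv[0],uv[1],1.0])
def onz(d,uv,z):
    c,r=ray(d,uv); return c+r*(z-c[2])/r[2]
def proj(d,p):
    return cv2.projectPoints(np.array(p,float).reshape(-1,1,3),np.array(d['rvec'],float),np.array(d['tvec'],float),np.array(d['K'],float),None)[0].reshape(-1,2)
E
python3 - <<'E'
from h import *
for n in('scene','top'):
    d=grab(n,n+'0'); print(n,ray(d,(320,240)),d['K'][0][0])
print(telemetry.state())
E
```

```text
scene (array([1086.93143547, -401.95399059,  982.40715061]), array([-0.48993509,  0.32426294, -0.80924395])) 449.79622180672595
top (array([ 419.10982375,  -63.38948305, 1131.4451109 ]), array([ 0.11705305,  0.03154971, -0.99271775])) 465.7829982631912
{'time_s': 0.1, 'qpos': array([-6.76090449e+01,  1.83478316e+01,  8.96998083e+01, -6.27587786e-04,
        7.20433722e+01, -1.14572227e+00]), 'qvel': array([-0.03571757, -0.10736244, -0.1727208 ,  0.00834512,  0.01553429,
        0.05060865]), 'effort': array([ 7.08368443e-04, -4.13332272e+01, -2.32509345e+01,  7.29773683e-02,
        4.21620766e-02, -8.10490815e-05]), 'ee_pos': array([ 229.45685156, -526.77253479,  232.20313745]), 'ee_rot': array([-1.79908994e+02, -1.22322134e-03,  2.35368704e+01]), 'force': array([0.33686617, 0.2739793 , 0.03004663]), 'torque': array([0.00200725, 0.006135  , 0.0035345 ]), 'gripper_width': 91.40852441996768}
```

View pics/scene0.png

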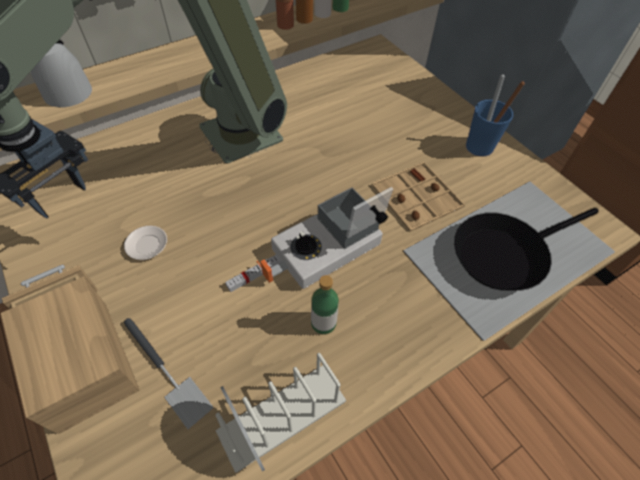

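View pics/top0.png

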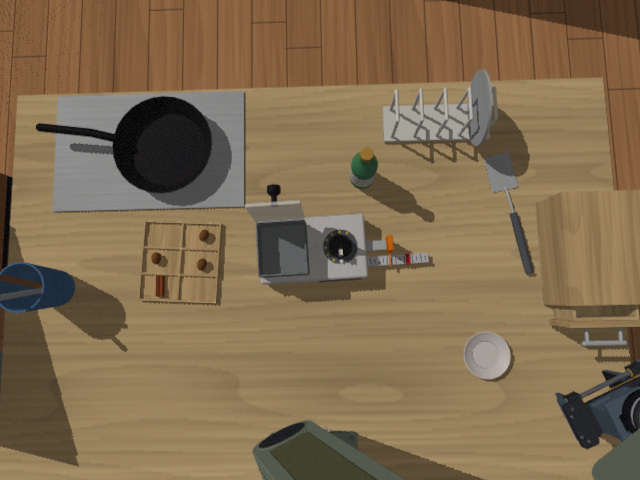

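Tray holds three nutmegs, near top px (156,258), (204,235) and (202,264), plus the cinnamon at (160,286). The mill is at about (312,248). The lid is open toward +x (up in the top picture), and the turner and bottle are clear of it.

Run:
```python
from h import *
d=grab('top'); im=d['color'][:,:,::-1]
c=cv2.resize(im[185:305,240:440],None,fx=4,fy=4,interpolation=cv2.INTER_CUBIC); cv2.imwrite('pics/mill.png',c)
hsv=cv2.cvtColor(np.ascontiguousarray(im),cv2.COLOR_BGR2HSV)
print('px',hsv[258,156],hsv[235,204],hsv[286,160],hsv[258,170])
sub=np.zeros((480,640),np.uint8); sub[225:302,143:220]=255
m=((hsv[...,2]<130)&(hsv[...,1]>60)).astype(np.uint8)*255&sub
for ct in cv2.findContours(m,0,2)[0]:
    if cv2.contourArea(ct)>20:
        r=cv2.minAreaRect(ct); print('brown',np.round(r[0],1),np.round(r[1],1),round(r[2]),onz(d,r[0],15).round(1))
for nm,m,z in(('orange',(hsv[...,0]>5)&(hsv[...,0]<16)&(hsv[...,1]>200)&(hsv[...,2]>180),75),('red',((hsv[...,0]<4)|(hsv[...,0]>175))&(hsv[...,1]>180)&(hsv[...,2]>110),21)):
    m=m.astype(np.uint8)*255; m[:,:240]=0;m[:180]=0;m[310:]=0;m[:,460:]=0
    for ct in cv2.findContours(m,0,2)[0]:
        if cv2.contourArea(ct)>4:
            r=cv2.minAreaRect(ct); print(nm,np.round(r[0],1),np.round(r[1],1),round(r[2]),onz(d,r[0],z).round(1), [onz(d,p,z)[:2].round().tolist() for p in cv2.boxPoints(r)])
```

```text
px [ 13 162  74] [ 11 161  76] [ 10 192 113] [ 18 106 152]
brown [180.5 286.7] [ 8.  24.9] 17 [446.1 309.4  15. ]
brown [159.6 286.6] [34.  24.2] 2 [447.7 360.   15. ]
brown [205.1 265.8] [17.  12.1] 27 [495.  250.5  15. ]
brown [159.2 259.6] [17.9 11.6] 27 [512.7 362.3  15. ]
brown [198.4 261.5] [36.5 24.3] 2 [505.8 266.8  15. ]
brown [161.  259.5] [23. 36.] 90 [512.8 357.9  15. ]
brown [217.5 273. ] [56.  3.] 90 [477.  220.4  15. ]
brown [207.2 237.1] [16.7 12.2] 30 [564.7 246.   15. ]
brown [183.9 236. ] [ 3.4 22.2] 3 [568.8 303.   15. ]
brown [146.4 235.5] [ 4.6 21.4] 5 [572.3 395.   15. ]
orange [389. 242.] [12.  2.] 90 [ 535.2 -186.8   75. ] [[549.0, -185.0], [549.0, -190.0], [521.0, -189.0], [522.0, -184.0]]
```

View pics/mill.png

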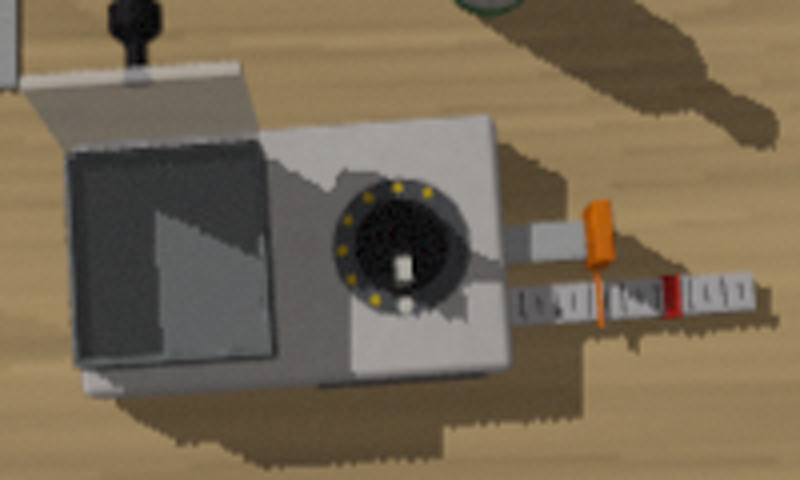

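The crop clearly shows the hopper rim corners, the dial, which is near zero (white pointer at (403,268), zero dot at (404,305)), the orange tab at (598,232), the pointer at (600,300) and the red band at (672,297). Next I turn these into world coordinates.

```bash
cat >> h.py <<'E'
def rel(target,yaw=None,cur=None):
    "shift (cm, in tool axes after turning) and turn (deg, about tool z) to target"
    s=telemetry.state(); p=np.array(s['ee_pos']); y0=s['ee_rot'][2]
    y=y0 if yaw is None else yaw
    a=np.radians(y); dx=np.array(target)-p
    turn=-((y-y0+90)%180-90)
    a=np.radians(y0-turn)
    return dict(turn=round(turn,1),sh=np.round([dx@[np.cos(a),np.sin(a),0]/10,dx@[np.sin(a),-np.cos(a),0]/10,-dx[2]/10],2).tolist(),n=round(np.linalg.norm(dx),0),yaw=round(y0,1),q6=round(s['qpos'][5]),w=round(s['gripper_width'],1))
E
python3 - <<'E'
from h import *
d=grab('top'); im=d['color'][:,:,::-1]
f=lambda c:((c[0]+.5)/4-.5+240,(c[1]+.5)/4-.5+185)
P=lambda c,z:onz(d,f(c),z)[:2].round(1)
h=[P(c,115) for c in((67,152),(262,143),(275,356),(78,364))]; print('hopper',h,np.mean(h,0))
m=[P(c,60) for c in((490,115),(511,370),(85,395))]; print('mill +x-y,-x-y,-x+y',m, 'ctr',(m[0]+m[2])/2)
e=m[1]-m[2]; print('yaw from -x side (mill -y dir)',np.degrees(np.arctan2(-e[1],-e[0]))-90, np.linalg.norm(e)); e=m[0]-m[1]; print('yaw +x',np.degrees(np.arctan2(e[1],e[0])),np.linalg.norm(e))
print('dial disc',P((401,246),70),'ptr',P((403,268),98),'zero',P((404,305),65),'tab top',P((599,232),75),'pointer',P((600,300),22),P((600,300),30),'band',P((672,297),21))
hsv=cv2.cvtColor(np.ascontiguousarray(im),cv2.COLOR_BGR2HSV)
mm=((hsv[...,2]<150)&(hsv[...,1]>135)&(hsv[...,0]<16)).astype(np.uint8)*255; mm[:, :143]=0;mm[:,222:]=0;mm[:222]=0;mm[303:]=0
for ct in cv2.findContours(mm,0,2)[0]:
    if cv2.contourArea(ct)>20:
        r=cv2.minAreaRect(ct); print('brown',np.round(r[0],1),np.round(r[1],1),round(r[2]),onz(d,r[0],15).round(1))
cv2.imwrite('pics/tray.png',cv2.resize(im[215:310,135:230],None,fx=5,fy=5,interpolation=cv2.INTER_CUBIC))
print(rel([520,300,300],0))
E
```

```text
hopper [array([581.2, 109. ]), array([583.5,   0.9]), array([465.8,  -4.2]), array([463.9, 103.5])] [523.6  52.3]
mill +x-y,-x-y,-x+y [array([ 605.4, -128.7]), array([ 457.1, -136.1]), array([448.5, 108.6])] ctr [526.95 -10.05]
yaw from -x side (mill -y dir) 2.01283603968335 244.8510771877469
yaw +x 2.8566243914458465 148.48451097673447
dial disc [529.  -74.9] ptr [513.8 -75.4] zero [495.5 -75.8] tab top [ 533.7 -187.6] pointer [ 498.8 -192.9] [ 498.2 -192. ] band [ 499.6 -235.8]
brown [160.  285.5] [ 8. 21.] 0 [450.2 359.1  15. ]
brown [201.2 263.6] [ 8.2 10.4] 18 [500.7 260.1  15. ]
brown [155.5 258. ] [10.  9.] 90 [516.8 371.4  15. ]
brown [203.5 235. ] [10.  9.] 90 [570. 255.  15.]
{'turn': np.float64(23.5), 'sh': [29.05, -82.69, -6.75], 'n': np.float64(879.0), 'yaw': np.float64(23.5), 'q6': -1, 'w': 91.1}
```

View pics/tray.png

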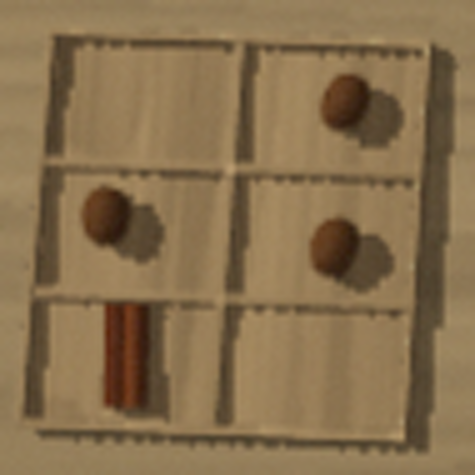

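```bash
python3 -m jog '[[[0,0,-3],0,1],[[3.98,-4.28,0],0,1],[[3.98,-4.28,0],0,1],[[3.98,-4.28,0],0,1],[[3.98,-4.28,0],0,1],[[3.98,-4.28,0],0,1],[[3.98,-4.28,0],0,1],[[3.98,-4.28,0],0,1],[[3.98,-4.28,0],0,1]]'
python3 -m jog '[[[3.98,-4.28,0],0,1],[[3.98,-4.28,0],0,1],[[3.98,-4.28,0],0,1],[[3.98,-4.28,0],0,1],[[3.98,-4.28,0],0,1],[[3.98,-4.28,0],0,1],[[0,0,0],-10.4,1],[[0,0,0],-10.4,1],[[0,0,0],-10.4,1],[[0,0,0],-10.4,1]]'
python3 -m jog '[[[0,0,0],-10.4,1],[[0,0,0],-10.4,1],[[0,0,0],-10.4,1],[[0,0,0],-10.4,1],[[0,0,0],-10.4,1],[[0,0,0],-10.4,1],[[0,0,0],-10.4,1],[[0,0,0],-10.4,1],[[0,0,0],-10.4,1],[[0,0,0],-10.4,1]]'
python3 - <<'E'
from h import *
print(rel([520,300,220],180))
d=grab('wrist','w1'); print(ray(d,(320,240)))
E
```

```text
time_s: 1.32
ee_pos: [389.0, -76.7, 262.9]
ee_rot: [-180.0, -0.2, 23.0]
force: [1.2, 0.5, 0.5]
gripper_width: 91.4
time_s: 2.58
ee_pos: [510.3, 270.2, 261.3]
ee_rot: [179.8, -0.0, 66.1]
force: [0.1, -0.6, -0.1]
gripper_width: 91.4
time_s: 3.82
ee_pos: [508.9, 269.7, 258.4]
ee_rot: [-179.8, -0.1, 173.5]
force: [0.7, -0.4, -0.2]
gripper_width: 91.3
{'turn': np.float64(-6.5), 'sh': [-1.11, 3.03, 3.84], 'n': np.float64(50.0), 'yaw': np.float64(173.5), 'q6': -57, 'w': 91.3}
(array([443.20931409, 278.78402581, 410.0078423 ]), array([ 0.23909176, -0.03462926, -0.97039395]))
```

View pics/w1.png

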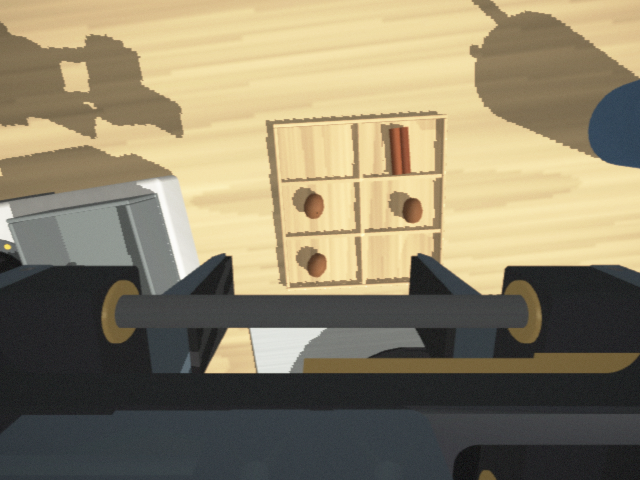

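Wrist view: three nutmegs at (314,206), (412,210) and (317,264), with the cinnamon at (400,150). I'll locate them from this view and get the moves.

```bash
cat >> h.py <<'E'
def nuts(n='wrist',f=None):
    d=grab(n,f); hsv=cv2.cvtColor(d['color'],cv2.COLOR_RGB2HSV); out=[]
    m=((hsv[...,2]<175)&(hsv[...,1]>130)&(hsv[...,0]<14)).astype(np.uint8)*255
    m=cv2.morphologyEx(m,cv2.MORPH_OPEN,np.ones((3,3),np.uint8))
    for ct in cv2.findContours(m,0,2)[0]:
        if cv2.contourArea(ct)>40:
            r=cv2.fitEllipse(ct); p=onz(d,r[0],15)
            if 410<p[0]<640 and 180<p[1]<430: out.append(p); a=np.radians(r[2]); q=onz(d,(r[0][0]+9*np.sin(a),r[0][1]-9*np.cos(a)),15)-p; print('nut',np.round(r[0]),p.round(1),np.round(r[1]),'axis yaw',round(np.degrees(np.arctan2(q[1],q[0]))))
    return out
E
python3 - <<'E'
from h import *
nuts()
for p in ((570,255),(500.7,260),(516.8,371)): print(rel([p[0],p[1],80],180))
E
```

```text
nut [317. 266.] [571.6 258.2  15. ] [13. 21.] axis yaw 148
nut [414. 211.] [518.  375.2  15. ] [15. 21.] axis yaw 177
nut [314. 206.] [500.2 262.6  15. ] [14. 24.] axis yaw 162
nut [394. 152.] [450.4 356.6  15. ] [ 6. 69.] axis yaw 0
nut [404. 148.] [447.  367.7  15. ] [ 9. 99.] axis yaw 0
{'turn': np.float64(-6.8), 'sh': [-6.11, -1.47, 17.84], 'n': np.float64(189.0), 'yaw': np.float64(173.2), 'q6': -56, 'w': 91.1}
{'turn': np.float64(-6.8), 'sh': [0.82, -0.97, 17.84], 'n': np.float64(179.0), 'yaw': np.float64(173.2), 'q6': -56, 'w': 91.1}
{'turn': np.float64(-6.8), 'sh': [-0.79, 10.13, 17.84], 'n': np.float64(205.0), 'yaw': np.float64(173.2), 'q6': -56, 'w': 91.1}
```

```bash
python3 -m jog '[[[0,0,0],7,0.5],[[0.56,-0.97,0],0,0.5],[[0,0,6],0,0.5],[[0,0,6],0,0.5],[[0,0,5],0,0.5],[[0,0,0],0,0.5]]' 20
python3 - <<'E'
from h import *
nuts()
print(rel([500.5,261.5,31]))
E
```

```text
time_s: 4.68
ee_pos: [499.8, 259.3, 86.4]
ee_rot: [-179.9, 0.1, 165.6]
force: [-0.4, 0.1, 1.5]
gripper_width: 45.8
nut [340. 352.] [573.  255.4  15. ] [14. 17.] axis yaw 33
nut [349. 337.] [563.4 264.5  15. ] [10. 14.] axis yaw 23
nut [324. 255.] [500.4 262.4  15. ] [24. 41.] axis yaw 155
nut [498. 240.] [518.7 375.8  15. ] [23. 37.] axis yaw 163
nut [451. 144.] [450.1 355.7  15. ] [ 12. 117.] axis yaw 0
nut [470. 137.] [449.5 367.9  15. ] [ 16. 117.] axis yaw 1
{'turn': np.float64(-0.0), 'sh': [0.15, 0.09, 5.79], 'n': np.float64(58.0), 'yaw': np.float64(165.6), 'q6': -49, 'w': 45.2}
```

```bash
python3 -m jog '[[[0.1,0.1,3],0,0.5],[[0,0,2.7],0,0.5],[[0,0,0.1],0,0.5],[[0,0,0],0,0.1],[[0,0,0],0,0.1],[[0,0,0],0,0.1],[[0,0,-6],0,0.1],[[0,0,-6],0,0.1],[[0,0,-5],0,0.1],[[0,0,0],-10.7,0.1]]' 20
python3 - <<'E'
from h import *
print(rel([521,60,190],182))
E
```

```text
time_s: 5.98
ee_pos: [505.7, 263.9, 221.6]
ee_rot: [179.2, 1.8, 176.6]
force: [-0.3, 0.0, -0.2]
gripper_width: 20.5
{'turn': np.float64(-5.4), 'sh': [-0.82, -20.43, 3.16], 'n': np.float64(207.0), 'yaw': np.float64(176.6), 'q6': -60, 'w': 20.5}
```

```bash
python3 -m jog '[[[0,0,0],-5.4,0.1],[[0,-5,0],0,0.1],[[0,-5,0],0,0.1],[[0,-5,0],0,0.1],[[0,-4.5,0],0,0.1],[[0,0,0],0,0.1]]'
python3 - <<'E'
from h import *
print(rel([518,70,116],182))
E
```

```text
time_s: 6.72
ee_pos: [514.2, 64.7, 223.3]
ee_rot: [179.2, 2.3, -177.6]
force: [0.2, 1.2, 0.2]
gripper_width: 20.6
{'turn': np.float64(0.4), 'sh': [-0.39, 0.52, 10.73], 'n': np.float64(107.0), 'yaw': np.float64(-177.6), 'q6': -87, 'w': 20.6}
```

```bash
python3 -m jog '[[[-0.3,0.5,5],0,0.1],[[0,0,4],0,0.1],[[0,0,3],0,0.1],[[0,0,0],0,0.1],[[0,0,0],0,0.4],[[0,0,0],0,0.4],[[0,0,0],0,0.4],[[0,0,-4],0,0.4],[[0,0,-5],0,0.4],[[0,0,-3],0,0.4]]'
python3 - <<'E'
from h import *
nuts('top')
print(rel([570.5,256.5,200],160))
E
```

```text
time_s: 7.98
ee_pos: [518.5, 73.5, 229.7]
ee_rot: [179.0, 2.9, -177.6]
force: [0.3, 0.5, -0.9]
gripper_width: 36.3
nut [160. 286.] [450.1 359.4  15. ] [  8. 130.] axis yaw -179
{'turn': np.float64(22.4), 'sh': [1.53, 18.91, 3.35], 'n': np.float64(193.0), 'yaw': np.float64(-177.6), 'q6': -86, 'w': 36.3}
```

```bash
python3 -m jog '[[[0,0,0],10.7,0.5],[[0,0,0],10.7,0.5],[[0.3,5,0.5],0,0.5],[[0.3,5,0.5],0,0.5],[[0.3,5,0.5],0,0.5],[[0.3,3.9,0.5],0,0.5],[[0,0,2],0,0.5],[[0,0,0],0,0.5]]'
python3 - <<'E'
from h import *
nuts('wrist')
print(rel([571,257,90]), telemetry.state()['ee_rot'])
E
```

```text
time_s: 9.02
ee_pos: [577.2, 262.1, 206.1]
ee_rot: [177.5, 3.3, 160.4]
force: [0.1, -1.0, 0.5]
gripper_width: 45.5
nut [305. 207.] [571.2 257.3  15. ] [17. 24.] axis yaw 150
nut [405. 110.] [517.5 375.4  15. ] [17. 30.] axis yaw -10
nut [363.  37.] [447.5 356.5  15. ] [ 8. 92.] axis yaw 0
nut [376.  33.] [448.5 368.   15. ] [11. 89.] axis yaw 0
{'turn': np.float64(-0.0), 'sh': [0.47, -0.74, 11.75], 'n': np.float64(118.0), 'yaw': np.float64(160.3), 'q6': -47, 'w': 45.7} [177.34056962   3.38679663 160.34307817]
```

```bash
cat >> h.py <<'E'
from scipy.spatial.transform import Rotation as Ro
def rel(target,yaw=None):
    s=telemetry.state(); p=np.array(s['ee_pos']); e=s['ee_rot']; y0=e[2]
    turn=0 if yaw is None else -((yaw-y0+90)%180-90)
    R=Ro.from_euler('xyz',e,degrees=True)*Ro.from_euler('z',turn,degrees=True)
    return dict(turn=round(float(turn),1),sh=np.round(R.inv().apply(np.array(target)-p)/10,2).tolist(),pos=p.round(1).tolist(),rot=np.round(e,1).tolist(),zdir=R.apply([0,0,1]).round(3).tolist(),w=round(s['gripper_width'],1),q=np.round(s['qpos']).tolist())
E
python3 - <<'E'
from h import *
print(rel([571,257,60]));print(rel([571,257,31]))
E
```

```text
{'turn': 0.0, 'sh': [1.34, -1.42, 14.65], 'pos': [577.9, 262.4, 207.5], 'rot': [177.3, 3.4, 160.3], 'zdir': [0.071, 0.024, -0.997], 'w': 45.7, 'q': [24.0, 23.0, 87.0, -0.0, 66.0, -47.0]}
{'turn': 0.0, 'sh': [1.51, -1.56, 17.54], 'pos': [577.9, 262.4, 207.5], 'rot': [177.3, 3.4, 160.3], 'zdir': [0.071, 0.024, -0.997], 'w': 45.7, 'q': [24.0, 23.0, 87.0, -0.0, 66.0, -47.0]}
```

```bash
python3 -m jog '[[[0.4,-0.4,4],0,0.5],[[0.4,-0.4,4],0,0.5],[[0.3,-0.4,4],0,0.5],[[0.2,-0.2,2.6],0,0.5],[[0,0,0],0,0.5]]'
python3 - <<'E'
from h import *
nuts('wrist')
print(rel([571,257,31]))
E
```

```text
time_s: 9.7
ee_pos: [576.5, 256.1, 65.3]
ee_rot: [176.7, 4.0, 160.1]
force: [0.6, -0.0, 0.7]
gripper_width: 45.8
nut [326. 243.] [568.5 266.4  15. ] [ 6. 17.] axis yaw -13
nut [489.  90.] [518.3 376.7  15. ] [29. 55.] axis yaw 162
nut [435.   9.] [472.2 358.1  15. ] [19. 52.] axis yaw 83
{'turn': 0.0, 'sh': [0.89, -0.39, 3.5], 'pos': [577.6, 256.6, 66.7], 'rot': [176.6, 4.1, 160.1], 'zdir': [0.088, 0.031, -0.996], 'w': 45.5, 'q': [23.0, 29.0, 99.0, -0.0, 47.0, -47.0]}
```

```bash
cat > t.py <<'E'
from h import *
e=telemetry.state(); R=Ro.from_euler('xyz',e['ee_rot'],degrees=True); z=R.apply([0,0,1])*57.3; q=np.radians(e['qpos'][0])
print('tilt out/left',round(z[0]*np.cos(q)+z[1]*np.sin(q),2),round(-z[0]*np.sin(q)+z[1]*np.cos(q),2),'z',round(e['ee_pos'][2],1))
E
python3 t.py; python3 -m jog '[[[0,0,0],0,0.5],[[0,0,0],0,0.5],[[0,0,0],0,0.5]]'; python3 t.py
python3 -m jog '[[[0.5,-0.2,1],0,0.5],[[0.4,-0.2,1],0,0.5],[[0.2,0,0.9],0,0.5]]'; python3 t.py
python3 - <<'E'
from h import *
nuts('wrist')
print(rel([571,257,31]))
E
```

```text
tilt out/left 5.32 -0.36 z 66.7
time_s: 10.12
ee_pos: [580.4, 257.4, 71.8]
ee_rot: [176.3, 4.5, 160.0]
force: [0.6, 0.6, -0.1]
gripper_width: 45.6
tilt out/left 5.82 -0.36 z 71.8
time_s: 10.5
ee_pos: [571.1, 258.6, 40.9]
ee_rot: [176.2, 4.6, 160.0]
force: [0.2, -0.5, 0.2]
gripper_width: 45.6
tilt out/left 5.9 -0.4 z 40.9
nut [513. 100.] [519.1 377.3  15. ] [33. 62.] axis yaw 159
nut [454.   8.] [473.1 358.2  15. ] [16. 57.] axis yaw 84
{'turn': 0.0, 'sh': [-0.06, -0.16, 0.85], 'pos': [570.2, 258.4, 39.5], 'rot': [176.3, 4.5, 160.0], 'zdir': [0.095, 0.034, -0.995], 'w': 45.8, 'q': [24.0, 30.0, 101.0, -1.0, 43.0, -46.0]}
```

```bash
echo "print('eff',np.round(e['effort'][:5],1),'force',np.round(e['force'],1),'w',round(e['gripper_width'],1),'q',np.round(e['qpos'],1))" >> t.py
python3 -m jog '[[[0,-0.1,1],0,0.5],[[0,0,0.1],0,0.1],[[0,0,0.1],0,0.1],[[0,0,0.1],0,0.1]]' 20;python3 t.py
python3 -m jog '[[[0,0,-2],0,0.1],[[0,0,-2],0,0.1],[[0,0,-2],0,0.1],[[0,0,-2],0,0.1]]';python3 t.py
python3 -m jog '[[[0,0,-6],0,0.1],[[0,0,-6],0,0.1]]';python3 t.py
python3 -m jog '[[[4,0,0],0,0.1],[[4,0,0],0,0.1]]';python3 t.py
python3 -m jog '[[[-4,0,0],0,0.1],[[-4,0,0],0,0.1]]';python3 t.py
```

```text
time_s: 11.05
ee_pos: [571.0, 257.7, 25.1]
ee_rot: [176.4, 4.4, 160.0]
force: [-3.9, -1.8, 7.4]
gripper_width: 21.9
tilt out/left 5.67 -0.4 z 25.1
eff [  0.2 -43.7 -17.2   0.1  -1.2] force [-3.9 -1.8  7.4] w 21.9 q [ 23.4  31.5 101.9  -0.6  41.  -46.3]
time_s: 11.55
ee_pos: [563.1, 254.8, 106.0]
ee_rot: [176.4, 4.3, 160.0]
force: [-0.8, 0.0, -0.3]
gripper_width: 21.8
tilt out/left 5.57 -0.39 z 106.0
eff [ -0.  -44.1 -19.8  -0.   -0.6] force [-0.8  0.  -0.3] w 21.8 q [ 23.5  25.5  98.3  -0.5  50.6 -46.3]
time_s: 11.8
ee_pos: [550.4, 250.2, 225.3]
ee_rot: [176.7, 4.0, 160.0]
force: [0.6, 1.1, -0.9]
gripper_width: 21.9
tilt out/left 5.2 -0.38 z 225.3
eff [  0.  -40.5 -21.1  -0.   -0.9] force [ 0.6  1.1 -0.9] w 21.9 q [ 23.6  18.7  90.4  -0.4  65.7 -46.4]
time_s: 12.05
ee_pos: [478.7, 278.9, 226.3]
ee_rot: [176.0, 4.7, 159.7]
force: [0.1, 0.1, 0.4]
gripper_width: 21.9
tilt out/left 6.03 -0.98 z 226.3
eff [ -3.3 -36.  -24.4  -0.1  -0.2] force [0.1 0.1 0.4] w 21.9 q [ 29.6  13.8  97.4  -1.1  62.8 -39.8]
time_s: 12.3
ee_pos: [549.6, 253.2, 234.2]
ee_rot: [176.0, 4.6, 160.1]
force: [0.8, 0.5, -1.5]
gripper_width: 21.9
tilt out/left 6.1 -0.25 z 234.2
eff [  1.8 -43.6 -21.9  -0.1  -0.5] force [ 0.8  0.5 -1.5] w 21.9 q [ 23.8  18.   90.2  -0.3  65.7 -46.4]
```

```bash
for i in 1 2 ; do python3 -m jog '[[[0,0,0],0,0.1],[[0,0,0],0,0.1]]' >/dev/null;python3 t.py; done
python3 -m jog '[[[0,0,0],-10.7,0.1],[[0,0,0],-10.7,0.1]]'; python3 t.py
python3 - <<'E'
from h import *
print(rel([521,40,190],182))
E
```

```text
tilt out/left 6.16 -0.24 z 234.3
eff [ -0.3 -41.3 -24.   -0.   -0.4] force [ 0.   0.4 -0.5] w 22.1 q [ 23.7  18.1  90.1  -0.3  65.7 -46.4]
tilt out/left 6.11 -0.22 z 234.3
eff [ -0.1 -41.3 -23.7   0.   -0.4] force [-0.8 -0.6 -0.5] w 22.0 q [ 23.8  18.   90.2  -0.2  65.7 -46.4]
time_s: 13.05
ee_pos: [548.4, 253.5, 234.4]
ee_rot: [177.9, 5.7, -178.0]
force: [-0.3, -0.2, 0.3]
gripper_width: 21.6
tilt out/left 6.09 -0.21 z 234.4
eff [ -0.  -41.3 -23.7  -0.   -0.4] force [-0.3 -0.2  0.3] w 21.6 q [ 23.8  17.9  90.3  -0.2  65.7 -68.1]
{'turn': -0.0, 'sh': [3.91, -21.38, 3.3], 'pos': [548.4, 253.5, 234.4], 'rot': [177.9, 5.7, -178.0], 'zdir': [0.099, 0.04, -0.994], 'w': 21.6, 'q': [24.0, 18.0, 90.0, -0.0, 66.0, -68.0]}
```

```bash
python3 -m jog '[[[0.2,-2,0.2],0,0.1],[[0.2,-2,0.2],0,0.1],[[0.2,-2,0.2],0,0.1],[[0.2,-2,0.2],0,0.1],[[0.2,-2,0.2],0,0.1],[[0.2,-2,0.2],0,0.1],[[0.2,-2,0.2],0,0.1],[[0.2,-2,0.2],0,0.1],[[0.2,-2,0.2],0,0.1],[[0.2,-2,0.2],0,0.1]]'; python3 t.py
python3 -m jog '[[[0,0,-6],0,0.1],[[0,0,-6],0,0.1]]' >/dev/null; python3 t.py
python3 -m jog '[[[0,0,-6],0,0.1],[[0,0,-6],0,0.1]]' >/dev/null; python3 t.py
python3 -m jog '[[[0,0,2],0,0.1],[[0,0,2],0,0.1],[[0,0,2],0,0.1],[[0,0,2],0,0.1],[[0,0,2],0,0.1]]' >/dev/null; python3 t.py
python3 -m jog '[[[0,0,5],0,0.1],[[0,0,5],0,0.1]]' >/dev/null; python3 t.py
python3 - <<'E'
from h import *
print(rel([521,40,190],182))
E
```

```text
time_s: 14.3
ee_pos: [535.2, 43.4, 204.3]
ee_rot: [177.9, 5.8, -178.0]
force: [0.1, 0.1, -0.4]
gripper_width: 22.0
tilt out/left 5.81 2.08 z 204.3
eff [  1.8 -35.8 -22.5   0.1  -0.3] force [ 0.1  0.1 -0.4] w 22.0 q [  2.2  13.3 101.4   2.4  59.5 -91. ]
tilt out/left 5.02 2.12 z 320.5
eff [  0.2 -32.4 -22.    0.1  -1. ] force [ 0.9 -0.1  0.1] w 22.3 q [  1.3   8.3  90.8   2.2  76.  -90.9]
tilt out/left 4.99 2.17 z 443.4
eff [  0.3 -33.3 -22.6   0.1  -0.9] force [ 0.6 -0.8 -0.4] w 21.8 q [  0.6   6.2  76.2   2.2  92.6 -91. ]
tilt out/left 6.16 2.15 z 350.4
eff [  0.  -32.8 -25.8   0.1  -0. ] force [-0.6 -0.4 -0.4] w 21.9 q [  0.6   7.   88.2   2.2  78.7 -91.3]
tilt out/left 6.61 2.11 z 251.3
eff [ -0.1 -37.3 -24.9   0.1   0.6] force [ 0.5 -0.3 -0. ] w 22.5 q [  0.9  10.4  98.2   2.3  64.8 -91.5]
{'turn': -0.7, 'sh': [1.61, 0.71, 6.01], 'pos': [530.4, 31.2, 251.3], 'rot': [177.9, 6.6, -178.7], 'zdir': [0.115, 0.039, -0.993], 'w': 22.5, 'q': [1.0, 10.0, 98.0, 2.0, 65.0, -91.0]}
```

```bash
python3 t.py; python3 -m jog '[[[0,0,0],0,0.1],[[0,0,0],0,0.1]]' >/dev/null; python3 t.py
python3 -m jog '[[[0,0,-1],0,0.1],[[0,0,-2],0,0.1],[[0,0,-3],0,0.1],[[0,0,-3],0,0.1],[[0,0,-2],0,0.1],[[0,0,-1],0,0.1],[[0,0,-0.5],0,0.1],[[0,0,0],0,0.1]]' >/dev/null; python3 t.py
python3 -m jog '[[[0,0,1],0,0.1],[[0,0,2],0,0.1],[[0,0,3],0,0.1],[[0,0,3],0,0.1],[[0,0,2],0,0.1],[[0,0,1],0,0.1],[[0,0,0.5],0,0.1],[[0,0,0],0,0.1]]' >/dev/null; python3 t.py
```

```text
tilt out/left 6.61 2.11 z 251.3
eff [ -0.1 -37.3 -24.9   0.1   0.6] force [ 0.5 -0.3 -0. ] w 22.5 q [  0.9  10.4  98.2   2.3  64.8 -91.5]
tilt out/left 6.3 2.11 z 249.8
eff [  0.  -32.8 -22.6   0.1  -0.4] force [0.6 0.3 0.2] w 22.1 q [  0.8  10.5  98.3   2.3  64.9 -91.5]
tilt out/left 7.85 2.18 z 395.5
eff [ -0.  -31.6 -26.    0.1  -0.5] force [-0.1  0.3  0.1] w 21.8 q [  0.1   5.4  84.    2.2  82.8 -91.4]
tilt out/left 7.07 2.1 z 258.6
eff [  0.  -33.2 -23.4   0.1  -0.5] force [ 0.4 -0.5  0.4] w 22.1 q [  0.7   9.9  97.7   2.3  65.3 -91.5]
```

```bash
sed -i 's/^print(.eff.*$//' t.py
cat > s.py <<'E'
from h import *
for i in range(3): grab('top')
E
echo a;python3 -m jog '[[[0,0,-4],0,0.1],[[0,0,-4],0,0.1],[[0,0,-4],0,0.1]]' >/dev/null; python3 t.py; python3 s.py; python3 t.py
echo b;python3 -m jog '[[[0,0,4],0,0.1],[[0,0,4],0,0.1],[[0,0,4],0,0.1]]' >/dev/null; python3 t.py; python3 s.py; python3 t.py
echo c;python3 -m jog '[[[0,0,4],0,0.1]]' >/dev/null; python3 t.py; python3 s.py; python3 t.py
echo d;python3 -m jog '[[[0,0,-4],0,0.1]]' >/dev/null; python3 t.py; python3 s.py; python3 t.py
echo e;python3 -m jog '[[[0,0,-1],0,0.1],[[0,0,-1],0,0.1],[[0,0,-1],0,0.1],[[0,0,-1],0,0.1]]' >/dev/null; python3 t.py; python3 -m jog '[[[0,0,0],0,0.1],[[0,0,0],0,0.1]]' >/dev/null;python3 t.py
echo f;python3 -m jog '[[[0,0,1],0,0.1],[[0,0,1],0,0.1],[[0,0,1],0,0.1],[[0,0,1],0,0.1]]' >/dev/null; python3 t.py; python3 -m jog '[[[0,0,0],0,0.1],[[0,0,0],0,0.1]]' >/dev/null;python3 t.py
```

```text
a
tilt out/left 6.84 2.17 z 379.6
tilt out/left 7.17 2.17 z 380.9
b
tilt out/left 7.61 2.09 z 261.0
tilt out/left 7.29 2.09 z 260.4
c
tilt out/left 7.9 2.07 z 225.0
tilt out/left 7.2 2.07 z 220.9
d
tilt out/left 6.98 2.09 z 260.7
tilt out/left 7.71 2.09 z 265.5
e
tilt out/left 7.72 2.12 z 308.5
tilt out/left 7.78 2.12 z 309.2
f
tilt out/left 7.64 2.09 z 265.6
tilt out/left 7.5 2.09 z 264.2
```

```bash
for i in 1 2; do python3 -m jog '[[[0,0,-6],0,0.1],[[0,0,-6],0,0.1],[[0,0,0],0,0.1]]' >/dev/null; python3 t.py; python3 s.py; python3 t.py
python3 -m jog '[[[0,0,1.2],0,0.1],[[0,0,1.2],0,0.1],[[0,0,1.2],0,0.1],[[0,0,1.2],0,0.1],[[0,0,1.2],0,0.1],[[0,0,1.2],0,0.1],[[0,0,1.2],0,0.1],[[0,0,1.2],0,0.1],[[0,0,1.2],0,0.1],[[0,0,1.2],0,0.1]]'>/dev/null; python3 t.py; done
```

```text
tilt out/left 7.5 2.16 z 386.8
tilt out/left 6.79 2.16 z 380.3
tilt out/left 6.32 2.09 z 248.1
tilt out/left 5.85 2.15 z 365.9
tilt out/left 5.19 2.15 z 360.1
tilt out/left 4.74 2.1 z 227.6
```

```bash
for i in 1 2 3; do python3 -m jog '[[[0,0,-6],0,0.1],[[0,0,-6],0,0.1],[[0,0,0],0,0.1]]' >/dev/null; python3 s.py; python3 t.py
python3 -m jog '[[[0,0,1.2],0,0.1],[[0,0,1.2],0,0.1],[[0,0,1.2],0,0.1],[[0,0,1.2],0,0.1],[[0,0,1.2],0,0.1],[[0,0,1.2],0,0.1],[[0,0,1.2],0,0.1],[[0,0,1.2],0,0.1],[[0,0,1.2],0,0.1],[[0,0,1.2],0,0.1]]'>/dev/null; python3 t.py; done
python3 - <<'E'
from h import *
print(rel([521,40,95],182),telemetry.state()['time_s'])
E
```

```text
tilt out/left 3.63 2.14 z 340.2
tilt out/left 3.19 2.11 z 207.6
tilt out/left 2.1 2.13 z 320.8
tilt out/left 1.66 2.12 z 188.1
tilt out/left 0.59 2.13 z 301.8
tilt out/left 0.14 2.12 z 169.1
{'turn': -0.6, 'sh': [-2.56, 0.49, 7.45], 'pos': [495.5, 31.4, 169.1], 'rot': [177.9, 0.2, -178.6], 'zdir': [0.002, 0.037, -0.999], 'w': 22.0, 'q': [1.0, 14.0, 105.0, 2.0, 60.0, -92.0]} 29.9
```

```bash
python3 -m jog '[[[-1,0.2,0],0,0.1],[[-1,0.2,0],0,0.1],[[-1,0.2,0.5],0,0.1],[[0,0,1.2],0,0.1],[[0,0,1.2],0,0.1],[[0,0,1.2],0,0.1],[[0,0,1.2],0,0.1],[[0,0,1.2],0,0.1],[[0,0,0.6],0,0.1],[[0,0,0],0,0.4]]'; python3 t.py
python3 - <<'E'
from h import *
print(rel([525,38,97],182))
E
```

```text
time_s: 31.15
ee_pos: [527.2, 41.5, 92.4]
ee_rot: [177.9, 0.1, -178.6]
force: [-0.3, 0.6, -0.7]
gripper_width: 29.1
tilt out/left 0.08 2.12 z 92.4
{'turn': -0.6, 'sh': [0.23, -0.32, -0.47], 'pos': [527.2, 41.5, 92.4], 'rot': [177.9, 0.1, -178.6], 'zdir': [0.0, 0.037, -0.999], 'w': 29.1, 'q': [2.0, 22.0, 107.0, 3.0, 51.0, -91.0]}
```

```bash
python3 -m jog '[[[0,0,0],0,0.4],[[0,0,-1.2],0,0.4],[[0,0,-1.2],0,0.4],[[0,0,-1.2],0,0.4],[[0,0,-1.2],0,0.4],[[0,0,-1.2],0,0.4],[[0,0,-1.2],0,0.4],[[0,0,-1.2],0,0.4],[[0,0,-1.2],7,0.4],[[0,0,-1],7,0.5]]'; python3 t.py
python3 - <<'E'
from h import *
print(rel([518,375,190],167))
E
```

```text
time_s: 32.4
ee_pos: [528.0, 37.2, 208.0]
ee_rot: [177.9, -0.2, 166.9]
force: [-0.0, -0.3, 0.1]
gripper_width: 43.6
tilt out/left 0.35 2.12 z 208.0
{'turn': -0.1, 'sh': [8.57, 32.59, 3.05], 'pos': [528.0, 37.2, 208.0], 'rot': [177.9, -0.2, 166.9], 'zdir': [0.005, 0.037, -0.999], 'w': 43.6, 'q': [2.0, 15.0, 98.0, 2.0, 66.0, -76.0]}
```

```bash
python3 -m jog '[[[0.6,2.4,0.2],0,0.5],[[0.6,2.4,0.2],0,0.5],[[0.6,2.4,0.2],0,0.5],[[0.6,2.4,0.2],0,0.5],[[0.6,2.4,0.2],0,0.5],[[0.6,2.4,0.2],0,0.5],[[0.6,2.4,0.2],0,0.5],[[0.6,2.4,0.2],0,0.5],[[0.6,2.4,0.2],0,0.5],[[0.6,2.4,0.2],0,0.5]]'
python3 -m jog '[[[0.6,2.4,0.2],0,0.5],[[0.6,2.4,0.2],0,0.5],[[0.6,1.5,0.2],0,0.5],[[0.2,0.5,0.2],0,0.5]]'; python3 t.py
python3 - <<'E'
from h import *
nuts('wrist','w2')
print(rel([518,375,31]))
E
```

```text
time_s: 33.65
ee_pos: [525.0, 291.0, 202.0]
ee_rot: [177.9, -0.1, 166.7]
force: [0.1, -0.0, 1.5]
gripper_width: 45.6
time_s: 34.15
ee_pos: [520.8, 366.0, 197.0]
ee_rot: [177.9, -0.1, 166.8]
force: [-0.8, -0.1, -0.5]
gripper_width: 45.6
tilt out/left 1.45 1.5 z 197.0
nut [343. 223.] [527.4 394.5  15. ] [16. 26.] axis yaw 155
nut [286. 154.] [451.4 356.9  15. ] [ 5. 73.] axis yaw 0
nut [298. 148.] [448.3 368.7  15. ] [11. 82.] axis yaw 0
{'turn': 0.0, 'sh': [0.42, 0.19, 16.58], 'pos': [520.6, 366.2, 196.6], 'rot': [177.9, -0.1, 166.8], 'zdir': [0.006, 0.036, -0.999], 'w': 45.8, 'q': [33.0, 24.0, 86.0, 2.0, 69.0, -44.0]}
```

Run:
```python
from h import *
d=grab('top'); im=d['color'][:,:,::-1]; w=cv2.imread('pics/w2.png')
a=cv2.resize(im[215:310,135:230],(400,400),interpolation=cv2.INTER_CUBIC); b=cv2.resize(w[120:320,220:420],(400,400),interpolation=cv2.INTER_CUBIC)
cv2.imwrite('pics/n3.png',np.hstack([a,b]))
hsv=cv2.cvtColor(np.ascontiguousarray(im),cv2.COLOR_BGR2HSV); print(proj(d,[527.4,394.5,15]))
```

```text
[[146.12851099 253.86383396]]
```

View pics/n3.png

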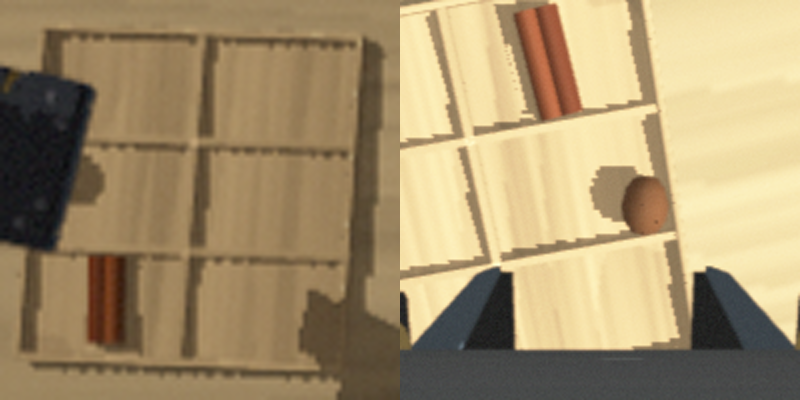

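Wrist view: the third nutmeg has been knocked into the +x/+y corner of its cell, against the outer wall (crop (645,205)). It now reads (527,394). I'll grip above the wall height.

```bash
python3 - <<'E'
from h import *
print(rel([527,394,80]))
E
python3 -m jog '[[[0,1,0],0,0.5],[[0,1,0],0,0.5],[[0,0.6,1.3],0,0.5],[[0,0,1.3],0,0.5],[[0,0,1.3],0,0.5],[[0,0,1.3],0,0.5],[[0,0,1.3],0,0.5],[[0,0,1.3],0,0.5],[[0,0,1.3],0,0.5],[[0,0,1],0,0.5]]'; python3 t.py
python3 - <<'E'
from h import *
nuts('wrist')
print(rel([527,394,33]))
E
```

```text
{'turn': 0.0, 'sh': [0.02, 2.51, 11.77], 'pos': [520.7, 365.4, 196.7], 'rot': [177.9, -0.1, 166.8], 'zdir': [0.006, 0.035, -0.999], 'w': 45.3, 'q': [33.0, 24.0, 86.0, 2.0, 69.0, -44.0]}
time_s: 35.5
ee_pos: [527.9, 393.6, 89.2]
ee_rot: [178.1, -0.2, 166.6]
force: [0.6, 0.5, 0.9]
gripper_width: 45.7
tilt out/left 1.34 1.4 z 89.2
nut [316. 253.] [526.7 393.9  15. ] [23. 40.] axis yaw 151
nut [242. 147.] [448.5 365.4  15. ] [36. 88.] axis yaw 2
{'turn': 0.0, 'sh': [0.02, -0.09, 5.48], 'pos': [527.2, 393.1, 87.8], 'rot': [178.2, -0.3, 166.6], 'zdir': [0.003, 0.032, -0.999], 'w': 45.5, 'q': [35.0, 31.0, 90.0, 2.0, 57.0, -42.0]}
```

```bash
python3 -m jog '[[[0,-0.1,1.2],0,0.5],[[0,0,1.2],0,0.5],[[0,0,1.2],0,0.5],[[0,0,1],0,0.5],[[0,0,0.5],0,0.5],[[0,0,0.1],0,0.5]]'
python3 - <<'E'
from h import *
print(rel([527,394,33]))
E
python3 -m jog '[[[0,0,0.1],0,0.1],[[0,0,0.1],0,0.1],[[0,0,0.1],0,0.1],[[0,0,-1],0,0.1],[[0,0,-1.2],0,0.1],[[0,0,-1.2],0,0.1],[[0,0,-1.2],0,0.1],[[0,0,-1.2],0,0.1]]' 20; python3 t.py
```

```text
time_s: 36.3
ee_pos: [527.5, 394.2, 32.3]
ee_rot: [178.1, -0.2, 166.6]
force: [-1.3, -0.3, -0.1]
gripper_width: 45.9
{'turn': 0.0, 'sh': [0.04, -0.03, -0.07], 'pos': [527.5, 394.2, 32.3], 'rot': [178.1, -0.2, 166.6], 'zdir': [0.004, 0.033, -0.999], 'w': 45.9, 'q': [35.0, 35.0, 93.0, 2.0, 51.0, -43.0]}
time_s: 37.3
ee_pos: [527.9, 391.6, 93.2]
ee_rot: [178.1, -0.1, 166.7]
force: [-0.6, 0.9, 0.3]
gripper_width: 21.7
tilt out/left 1.32 1.3 z 93.2
```

```bash
python3 -m jog '[[[0,0,-1.2],0,0.1],[[0,0,-1.2],0,0.1],[[0,0,-1.2],0,0.1],[[0,0,-1.2],0,0.1],[[0,0,-1.2],0,0.1],[[0,0,-1.2],0,0.1],[[0,0,-1.2],0,0.1],[[0,0,-1.2],0,0.1],[[0,0,-0.6],-7,0.1],[[0,0,0],-7,0.1]]'; python3 t.py
python3 - <<'E'
from h import *
print(rel([497,56,205],182))
E
```

```text
time_s: 38.55
ee_pos: [527.7, 388.4, 204.6]
ee_rot: [178.1, 0.5, -178.9]
force: [-0.4, 0.9, -0.0]
gripper_width: 22.3
tilt out/left 1.49 1.3 z 204.6
{'turn': -0.9, 'sh': [4.22, -33.1, -1.18], 'pos': [527.7, 388.4, 204.6], 'rot': [178.1, 0.5, -178.9], 'zdir': [0.008, 0.033, -0.999], 'w': 22.3, 'q': [35.0, 26.0, 82.0, 1.0, 71.0, -57.0]}
```

```bash
python3 -m jog '[[[0.3,-2.4,0],0,0.1],[[0.3,-2.4,0],0,0.1],[[0.3,-2.4,0],0,0.1],[[0.3,-2.4,0],0,0.1],[[0.3,-2.4,0],0,0.1],[[0.3,-2.4,0],0,0.1],[[0.3,-2.4,0],0,0.1],[[0.3,-2.4,0],0,0.1],[[0.3,-2.4,0],0,0.1],[[0.3,-2.4,0],0,0.1]]'
python3 -m jog '[[[0.3,-2.4,0],0,0.1],[[0.3,-2.4,0],0,0.1],[[0.3,-1.5,0],0,0.1],[[0,-0.7,0],0,0.1],[[0,0,0],0,0.1]]'; python3 t.py
python3 - <<'E'
from h import *
print(rel([497,56,97],182))
E
```

```text
time_s: 39.8
ee_pos: [502.0, 139.7, 199.3]
ee_rot: [178.0, 0.7, -178.7]
force: [-0.1, -0.1, 0.2]
gripper_width: 21.6
time_s: 40.42
ee_pos: [493.8, 65.0, 198.0]
ee_rot: [178.0, 0.8, -178.8]
force: [-0.5, 0.4, 0.5]
gripper_width: 21.8
tilt out/left 0.9 1.95 z 198.0
{'turn': -0.8, 'sh': [-0.15, -1.26, 10.06], 'pos': [493.8, 65.0, 198.0], 'rot': [178.0, 0.8, -178.8], 'zdir': [0.013, 0.035, -0.999], 'w': 21.8, 'q': [5.0, 12.0, 103.0, 2.0, 63.0, -87.0]}
```

```bash
python3 -m jog '[[[0,-0.5,0.5],0,0.1],[[0,-0.5,1.2],0,0.1],[[0,-0.2,1.2],0,0.1],[[0,0,1.2],0,0.1],[[0,0,1.2],0,0.1],[[0,0,1.2],0,0.1],[[0,0,1.2],0,0.1],[[0,0,1.2],0,0.1],[[0,0,0.6],0,0.1],[[0,0,0.2],0,0.1]]'
python3 -m jog '[[[0,0,0],0,0.4],[[0,0,0],0,0.4],[[0,0,-0.6],0,0.4],[[0,0,-1.2],0,0.4],[[0,0,-1.2],0,0.4],[[0,0,-1.2],0,0.4],[[0,0,-1.2],0,0.4],[[0,0,-1.2],0,0.4],[[0,0,-1.2],0,0.4],[[0,0,-1.2],0,0.4]]'; python3 t.py
python3 - <<'E'
from h import *
d=grab('scene','sc2'); a=cv2.imread('pics/sc2.png')[150:260,290:470]; cv2.imwrite('pics/sc2c.png',cv2.resize(a,None,fx=4,fy=4,interpolation=cv2.INTER_CUBIC))
E
```

```text
time_s: 41.68
ee_pos: [495.4, 57.1, 104.3]
ee_rot: [178.0, 0.9, -178.6]
force: [-6.3, -0.6, 10.8]
gripper_width: 21.8
time_s: 42.92
ee_pos: [494.2, 53.7, 200.0]
ee_rot: [178.0, 1.0, -178.6]
force: [0.4, -0.1, -0.2]
gripper_width: 36.6
tilt out/left 1.06 1.99 z 200.0
```

View pics/sc2c.png

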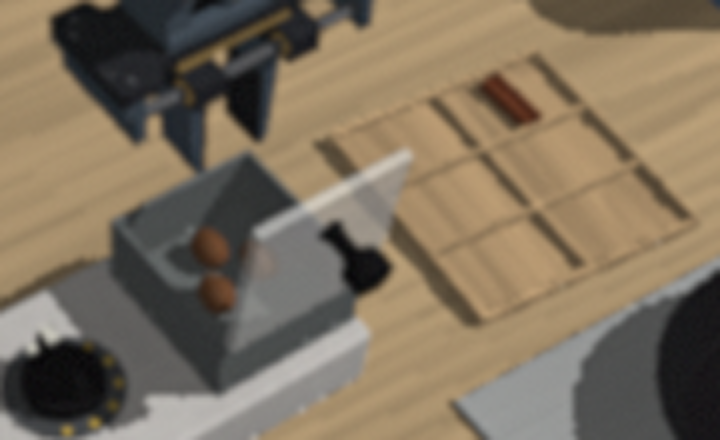

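Two nutmegs are visible in the hopper at crop (210,247) and (217,293). The third shows through the lid at (255,262), and the tray holds only the cinnamon. Next, the lid: closed fingers go behind it, to the side of the knob.

```bash
python3 -m jog '[[[0,0,-1.2],0,0],[[0,0,-1.2],0,0],[[0,0,-1.2],0,0],[[0,0,-1.2],0,0],[[0,0,-1.2],0,0],[[0,0,-1.2],0,0],[[0,0,-1.2],0,0],[[0,0,-1.2],0,0],[[0,0,-1.2],0,0],[[0,0,-0.6],0,0]]' 40
python3 -m jog '[[[-1.5,0.5,0],0,0],[[-1.5,0.5,0],0,0],[[-1.5,0.5,0],0,0],[[-1.5,0.5,0],0,0],[[-1.5,0.5,0],0,0],[[-1.5,0.5,0],0,0],[[-1.5,0,0],0,0],[[-1.5,0,0],0,0],[[-1.5,0,0],0,0],[[-1.5,0,0],0,0]]'; python3 t.py
python3 - <<'E'
from h import *
print(rel([660,91,210],182))
d=grab('top'); f=lambda c:((c[0]+.5)/4-.5+240,(c[1]+.5)/4-.5+185)
for z in (228,235): print(onz(d,f((20,75)),z).round(),onz(d,f((240,65)),z).round())
E
```

```text
time_s: 44.22
ee_pos: [492.7, 49.3, 323.5]
ee_rot: [178.0, 1.1, -178.6]
force: [0.2, -0.1, 0.3]
gripper_width: 0.5
time_s: 45.48
ee_pos: [653.4, 87.8, 322.9]
ee_rot: [178.0, 0.8, -178.5]
force: [-0.2, 0.1, -0.3]
gripper_width: 0.3
tilt out/left 0.98 1.97 z 322.9
{'turn': -0.5, 'sh': [-0.5, -0.1, 11.3], 'pos': [653.4, 87.8, 322.9], 'rot': [178.0, 0.8, -178.5], 'zdir': [0.014, 0.036, -0.999], 'w': 0.3, 'q': [6.0, 24.0, 69.0, 2.0, 87.0, -86.0]}
[602. 113. 228.] [604.   4. 228.]
[601. 112. 235.] [603.   3. 235.]
```

```bash
python3 -m jog '[[[-0.5,0,1.2],0,0],[[0,0,1.2],0,0],[[0,0,1.2],0,0],[[0,0,1.2],0,0],[[0,0,1.2],0,0],[[0,0,1.2],0,0],[[0,0,1.2],0,0],[[0,0,1.2],0,0],[[0,0,1],0,0],[[0,0,0.5],0,0]]'; python3 t.py
python3 -m jog '[[[1,0,0],0,0],[[1,0,0],0,0],[[1,0,0],0,0],[[1,0,0],0,0],[[1,0,0],0,0],[[1,0,0],0,0]]'; python3 t.py
python3 - <<'E'
from h import *
print(rel([560,88,205],182))
E
```

```text
time_s: 46.78
ee_pos: [660.7, 92.6, 201.9]
ee_rot: [178.0, 0.7, -178.5]
force: [0.2, 0.5, 0.1]
gripper_width: 0.3
tilt out/left 0.84 1.96 z 201.9
time_s: 47.52
ee_pos: [598.6, 90.8, 203.2]
ee_rot: [178.0, 1.1, -178.5]
force: [2.6, 0.3, -0.3]
gripper_width: 0.4
tilt out/left 1.25 1.92 z 203.2
{'turn': -0.5, 'sh': [3.87, -0.14, -0.26], 'pos': [598.6, 90.8, 203.2], 'rot': [178.0, 1.1, -178.5], 'zdir': [0.018, 0.036, -0.999], 'w': 0.4, 'q': [7.0, 22.0, 89.0, 2.0, 68.0, -86.0]}
```

```bash
python3 -m jog '[[[1,0,0],0,0],[[1,0,0],0,0],[[1,0,0],0,0],[[1,0,0],0,0],[[1,0,0.2],0,0],[[1,0,0.4],0,0],[[0.8,0,0.7],0,0],[[0.6,0,0.8],0,0],[[0.4,0,1],0,0],[[0.3,0,1],0,0]]'; python3 t.py
python3 - <<'E'
from h import *
print(rel([505,88,150],182))
E
```

```text
time_s: 48.78
ee_pos: [511.2, 90.0, 157.8]
ee_rot: [178.0, 0.9, -178.5]
force: [-0.2, -0.2, 0.6]
gripper_width: 0.3
tilt out/left 1.16 1.91 z 157.8
{'turn': -0.5, 'sh': [0.64, -0.2, 0.76], 'pos': [511.2, 90.0, 157.8], 'rot': [178.0, 0.9, -178.5], 'zdir': [0.016, 0.036, -0.999], 'w': 0.3, 'q': [8.0, 16.0, 104.0, 2.0, 58.0, -85.0]}
```

```bash
python3 -m jog '[[[0.2,0,0.6],0,0],[[0.1,0,0.5],0,0],[[0,0,0.4],0,0],[[0,0,0.2],0,0]]'
python3 -m jog '[[[0,0,0.3],0,0],[[0,0,0.4],0,0],[[0,0,0.4],0,0],[[0,0,0.4],0,0]]'; python3 t.py
python3 - <<'E'
from h import *
d=grab('scene','sc3'); a=cv2.imread('pics/sc3.png')[150:290,220:420]; cv2.imwrite('pics/sc3c.png',cv2.resize(a,None,fx=4,fy=4,interpolation=cv2.INTER_CUBIC))
E
```

```text
time_s: 49.28
ee_pos: [507.7, 90.4, 142.7]
ee_rot: [178.0, 0.9, -178.5]
force: [-6.6, -1.4, 18.6]
gripper_width: 0.6
time_s: 49.78
ee_pos: [507.7, 90.5, 142.6]
ee_rot: [178.0, 1.1, -178.4]
force: [-8.1, -3.1, 27.3]
gripper_width: 0.4
tilt out/left 1.35 1.87 z 142.6
```

View pics/sc3c.png

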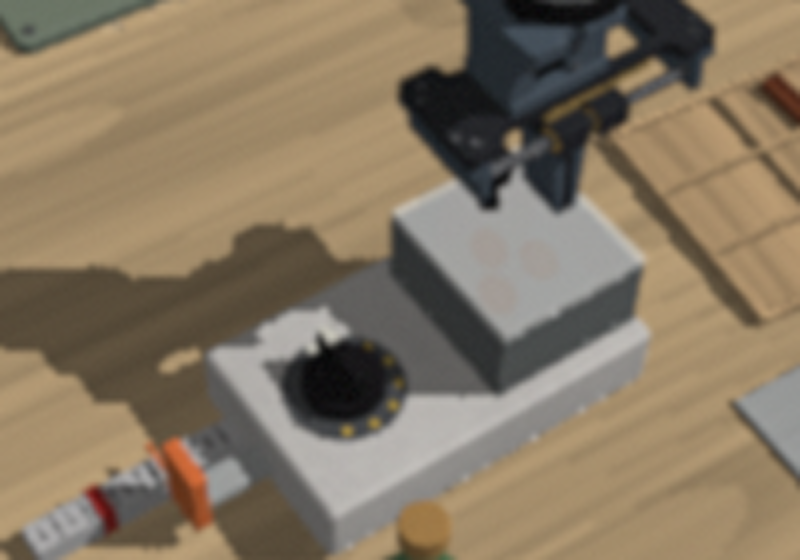

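Lid lies flat and all three nutmegs are visible through it at (490,250), (540,258) and (497,293). The tips' height of 123.6 mm matches the shut lid's top face. On to the dial.

```bash
python3 -m jog '[[[0,0,-1],0,0],[[0,0,-1.2],0,0],[[0,0,-1.2],0,0],[[0,0,-1.2],0,0.3],[[0,0,-1.2],0,0.5],[[0,0,-1.2],0,0.5],[[0,-2,-0.6],0,0.5],[[0,-2,0],0,0.5],[[0,-2,0],0,0.5],[[0,-2,0],0,0.5]]'
python3 -m jog '[[[-0.5,-2,0],0,0.5],[[-0.5,-2,0],0,0.5],[[-0.5,-2,0],0,0.5],[[-0.5,-2,0],0,0.5],[[0,0,0],0,0.5]]'
python3 t.py
python3 - <<'E'
from h import *
print(rel([529,-76,150],182.4))
d=grab('wrist','w3'); print(proj(d,[[529,-76,98],[520,48,124],[529,-76,70]]))
E
```

```text
time_s: 51.08
ee_pos: [509.4, 6.9, 222.7]
ee_rot: [178.0, 1.3, -178.3]
force: [-0.6, -0.6, -0.2]
gripper_width: 45.9
time_s: 51.7
ee_pos: [532.6, -76.4, 222.1]
ee_rot: [177.9, 1.3, -178.4]
force: [-0.3, -0.8, 0.8]
gripper_width: 45.6
tilt out/left 0.87 2.3 z 222.1
{'turn': -0.8, 'sh': [0.53, -0.21, 7.19], 'pos': [532.6, -76.4, 222.1], 'rot': [177.9, 1.3, -178.4], 'zdir': [0.022, 0.037, -0.999], 'w': 45.6, 'q': [-11.0, 15.0, 96.0, 2.0, 68.0, -103.0]}
[[315.12906255 229.03564463]
 [482.47853256 228.76259902]
 [314.53180178 221.59728793]]
```

View pics/w3.png

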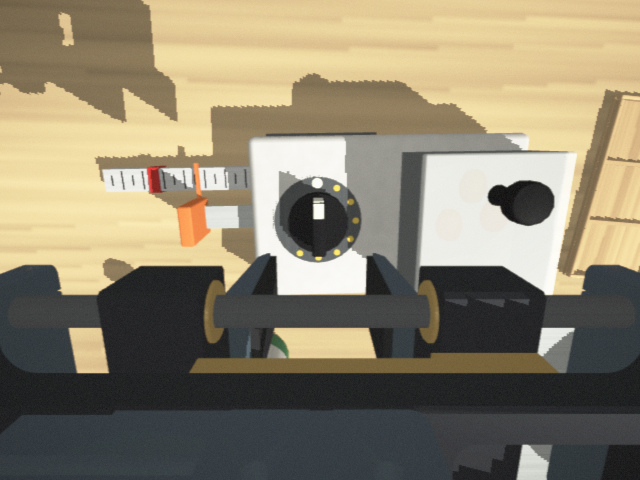

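Wrist view of the dial: zero dot (317,183), yellow dots from (337,188) clockwise, white pointer end (318,205) and bar near zero. The fourth yellow dot is about (350,239).

Run:
```python
from h import *
d=grab('wrist'); hsv=cv2.cvtColor(d['color'],cv2.COLOR_RGB2HSV)
y=((hsv[...,0]>20)&(hsv[...,0]<35)&(hsv[...,1]>150)&(hsv[...,2]>120)).astype(np.uint8); w=((hsv[...,1]<50)&(hsv[...,2]>170)).astype(np.uint8)
def blobs(m,lo=5):
    n,_,st,c=cv2.connectedComponentsWithStats(m); return [c[i] for i in range(1,n) if lo<st[i,4]<400 and 270<c[i][0]<362 and 176<c[i][1]<266]
Y=np.array([onz(d,c,66)[:2] for c in blobs(y)]); W=blobs(w,10)
print('yellow',Y.round(1).tolist()); print('white px',np.round(W,1).tolist())
Z=onz(d,min(W,key=lambda c:c[1]),66)[:2]; P=onz(d,max([c for c in W if c[1]<225],key=lambda c:c[1]),98)[:2]
A=np.vstack([Y,Z]); s=np.linalg.lstsq(np.c_[2*A,np.ones(len(A))],(A**2).sum(1),rcond=None)[0]; C=s[:2]
ang=lambda v:round(float(np.degrees(np.arctan2(v[1],v[0]))),1)
print('centre',C.round(1),'r',np.sqrt(s[2]+C@C).round(1),'zero dir',ang(Z-C),'ptr',P.round(1),ang(P-C),'dots',sorted(ang(v-C) for v in Y))
print(rel([C[0],C[1],150],182.4))
```

```text
yellow [[510.7, -44.6], [527.6, -39.2], [544.9, -43.1]]
white px [[316.0, 182.7], [317.0, 201.6], [317.5, 211.0]]
centre [529.1 -73.5] r 34.2 zero dir -177.9 ptr [513.9 -73.7] -179.0 dots [62.5, 92.6, 122.5]
{'turn': -0.7, 'sh': [0.46, -0.08, 7.2], 'pos': [532.1, -75.1, 222.0], 'rot': [177.9, 1.3, -178.3], 'zdir': [0.022, 0.037, -0.999], 'w': 45.4, 'q': [-11.0, 15.0, 96.0, 3.0, 68.0, -103.0]}
```

```bash
python3 -m jog '[[[0.4,0,1.2],0,0.5],[[0,0,1.2],0,0.5],[[0,0,1.2],0,0.5],[[0,0,1.2],0,0.5],[[0,0,1.2],0,0.5]]'; python3 t.py
python3 - <<'E'
from h import *
d=grab('top','t3'); print('cap',onz(d,(367,155),200),'base',onz(d,(361,178),0))
e=grab('scene'); print('cap scene',onz(e,(325,284),200))
print(rel([529.1,-75,96],182.4))
E
```

```text
time_s: 52.42
ee_pos: [528.3, -70.8, 157.9]
ee_rot: [177.9, 1.3, -178.2]
force: [0.0, 0.8, 1.1]
gripper_width: 45.8
tilt out/left 0.8 2.35 z 157.9
cap [ 702.3367323  -134.03777454  200.        ] base [ 704.86948984 -132.42550265    0.        ]
cap scene [ 710.9187623  -137.98690347  200.        ]
{'turn': -0.6, 'sh': [-0.03, -0.67, 6.09], 'pos': [527.4, -70.7, 157.1], 'rot': [177.8, 1.1, -178.2], 'zdir': [0.018, 0.038, -0.999], 'w': 45.6, 'q': [-10.0, 18.0, 102.0, 3.0, 59.0, -104.0]}
```

```bash
python3 -m jog '[[[0,-0.4,1.2],0,0.5],[[0,-0.2,1.2],0,0.5],[[0,0,1.2],0,0.5],[[0,0,1.2],0,0.5],[[0,0,0.8],0,0.5],[[0,0,0.2],0,0.5]]'
python3 - <<'E'
from h import *
print(rel([529.1,-75,96],182.4))
E
python3 -m jog '[[[0,0,0],0,0],[[0,0,0],0,0],[[0,0,0],0,0],[[0,0,0],0,0]]' 25; python3 t.py
python3 - <<'E'
from h import *
print(rel([529.1,-75,96],62.5))
E
```

```text
time_s: 53.28
ee_pos: [529.2, -75.0, 95.1]
ee_rot: [177.8, 1.1, -178.2]
force: [0.7, 0.6, -0.9]
gripper_width: 45.4
{'turn': -0.6, 'sh': [0.01, 0.01, -0.09], 'pos': [529.2, -75.0, 95.1], 'rot': [177.8, 1.1, -178.2], 'zdir': [0.019, 0.038, -0.999], 'w': 45.4, 'q': [-11.0, 22.0, 107.0, 3.0, 51.0, -104.0]}
time_s: 53.78
ee_pos: [529.9, -74.6, 96.0]
ee_rot: [177.8, 1.3, -178.2]
force: [0.8, 3.6, -1.3]
gripper_width: 12.2
tilt out/left 0.76 2.4 z 96.0
{'turn': -60.7, 'sh': [0.07, 0.05, -0.01], 'pos': [529.9, -74.6, 96.0], 'rot': [177.8, 1.3, -178.2], 'zdir': [0.021, 0.039, -0.999], 'w': 12.2, 'q': [-11.0, 22.0, 107.0, 3.0, 51.0, -104.0]}
```

```bash
python3 -m jog '[[[0,0,0],10,0],[[0,0,0],10,0],[[0,0,0],10,0],[[0,0,0],10,0],[[0,0,0],10,0],[[0,0,0],10,0]]'; python3 -m jog '[[[0,0,0],10,0],[[0,0,0],10,0],[[0,0,0],10,0],[[0,0,0],10,0],[[0,0,0],10,0],[[0,0,0],5,0]]'; python3 t.py
python3 - <<'E'
from h import *
print(rel([529.5,-75,96],62.5), telemetry.state()['force'], telemetry.state()['torque'])
E
```

```text
time_s: 54.52
ee_pos: [529.6, -75.2, 96.0]
ee_rot: [178.0, -1.1, 120.2]
force: [-0.3, 1.4, -0.1]
gripper_width: 12.0
time_s: 55.28
ee_pos: [529.0, -75.1, 96.0]
ee_rot: [179.9, -2.2, 63.4]
force: [0.5, 0.4, -0.9]
gripper_width: 12.1
tilt out/left 0.72 2.07 z 96.0
{'turn': 0.9, 'sh': [0.03, 0.04, 0.0], 'pos': [529.0, -75.1, 96.0], 'rot': [179.9, -2.2, 63.4], 'zdir': [0.019, 0.033, -0.999], 'w': 12.1, 'q': [-11.0, 22.0, 107.0, 3.0, 51.0, 14.0]} [ 0.5226949   0.36506713 -0.86640968] [-0.11584351 -0.04147172  0.05679319]
```

```bash
python3 -m jog '[[[0,0,0],0.9,0],[[0,0,0],0,0.4],[[0,0,0],0,0.4],[[0,0,0],0,0.4],[[0,0,-1],0,0.4],[[0,0,-1.2],0,0.4],[[0,0,-1.2],0,0.4],[[0,0,-1.2],0,0.4],[[0,0,-1.2],0,0.4],[[0,0,-1.2],0,0.4]]'
python3 -m jog '[[[0,0,-1.2],10,0.4],[[0,0,-1.2],10,0.4],[[0,0,-1.2],10,0.4],[[0,0,-1.2],10,0.4],[[0,0,-1.2],10,0.4],[[0,0,0],10,0.4]]'
python3 -m jog '[[[0,2,0],0,0.4],[[0,2,0],0,0.4],[[0,2,0],0,0.4],[[0,2,0],0,0.4],[[0,2,0],0,0.4],[[0,1,0],0,0.4],[[0,0,0],0,0.4]]'; python3 t.py
python3 - <<'E'
from h import *
print(rel([533.7,-187,150],2.5))
d=grab('top','t4'); a=cv2.imread('pics/t4.png')[185:305,300:440]; cv2.imwrite('pics/t4c.png',cv2.resize(a,None,fx=5,fy=5,interpolation=cv2.INTER_CUBIC))
d=grab('wrist','w4')
E
```

```text
time_s: 56.52
ee_pos: [527.8, -77.9, 171.6]
ee_rot: [179.8, -2.2, 62.7]
force: [0.2, -0.3, 0.5]
gripper_width: 36.5
time_s: 57.28
ee_pos: [526.7, -80.0, 237.9]
ee_rot: [-178.2, -1.4, 0.7]
force: [0.2, -0.8, 0.4]
gripper_width: 36.4
time_s: 58.15
ee_pos: [527.6, -200.0, 235.1]
ee_rot: [-178.3, -1.3, 1.7]
force: [-0.1, 1.2, 0.1]
gripper_width: 36.6
tilt out/left 0.51 2.06 z 235.1
{'turn': -0.8, 'sh': [0.47, -1.03, 8.55], 'pos': [527.6, -200.0, 235.1], 'rot': [-178.3, -1.3, 1.7], 'zdir': [0.022, 0.03, -0.999], 'w': 36.6, 'q': [-23.0, 17.0, 91.0, 2.0, 71.0, 64.0]}
```

View pics/w4.png

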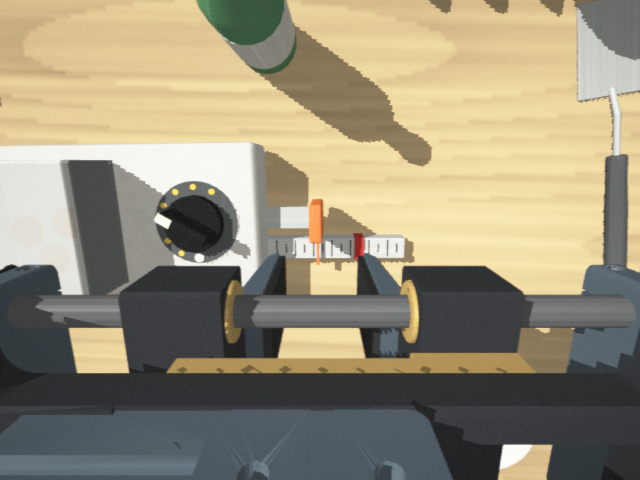

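The dial pointer is now at image-left, (163,220). The yellow dots show at (181,253), (166,240), (170,201), (181,191), (193,187) and (211,191), with dot 3 probably hidden behind the pointer. I'll check the angle numerically.

Run:
```python
from h import *
d=viewer.grab_frame('wrist'); hsv=cv2.cvtColor(d['color'],cv2.COLOR_RGB2HSV)
y=((hsv[...,0]>20)&(hsv[...,0]<35)&(hsv[...,1]>130)&(hsv[...,2]>120)).astype(np.uint8); w=((hsv[...,1]<50)&(hsv[...,2]>170)).astype(np.uint8)
bx=lambda c:150<c[0]<236 and 178<c[1]<264
def blobs(m,lo):
    n,_,st,c=cv2.connectedComponentsWithStats(m); return [(c[i],st[i,4]) for i in range(1,n) if lo<st[i,4]<600 and bx(c[i])]
ang=lambda v:round(float(np.degrees(np.arctan2(v[1],v[0]))),1)
C=np.array([529.1,-74.6])
Y=[(c,onz(d,c,66)[:2]) for c,a in blobs(y,4)]
A=np.array([p for c,p in Y]); s=np.linalg.lstsq(np.c_[2*A,np.ones(len(A))],(A**2).sum(1),rcond=None)[0]; C2=s[:2]; print('centre fit',C2.round(1))
for c,p in Y: print('y',c.round(),ang(p-C2))
for c,a in blobs(w,8): print('w',c.round(),a,'at66',ang(onz(d,c,66)[:2]-C2),'at98',onz(d,c,98)[:2].round(1),ang(onz(d,c,98)[:2]-C2))
a=d['color'][170:275,140:250][:,:,::-1]; b=cv2.imread('pics/t4c.png'); cv2.imwrite('pics/dial.png',np.hstack([cv2.resize(a,(400,400),interpolation=cv2.INTER_CUBIC),cv2.resize(b[150:450,50:350],(400,400))]))
```

```text
centre fit [530.9 -74.7]
y [193. 186.] 2.3
y [175. 192.] 32.6
y [212. 191.] -27.6
y [164. 205.] 62.4
y [168. 240.] 122.2
y [182. 253.] 152.8
w [163. 220.] 154 at66 88.3 at98 [537.8 -58. ] 67.3
```

View pics/dial.png

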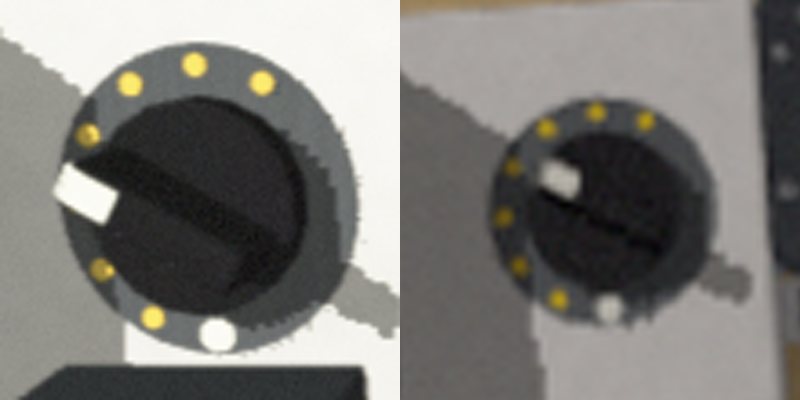

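The top crop shows the pointer heading toward dot 4, at crop (514,166). The pointer's long edge and the release yaw of 62.7° (target 62.5°) agree to about 1–2°. Next, the gauge.

```bash
cat > g.py <<'E'
from h import *
import sys
def gauge(f=None):
    d=grab('wrist',f); hsv=cv2.cvtColor(d['color'],cv2.COLOR_RGB2HSV)
    H,S,V=[hsv[...,i].astype(int) for i in range(3)]
    o=((H>5)&(H<16)&(S>190)&(V>150)).astype(np.uint8); r=(((H<4)|(H>174))&(S>170)&(V>90)).astype(np.uint8)
    vx=np.array([np.sin(np.radians(2.5)),-np.cos(np.radians(2.5))]) # mill -y
    ux=np.array([np.cos(np.radians(2.5)),np.sin(np.radians(2.5))]); M=np.array([526.5,-11.5])
    def pts(m,z):
        c=np.argwhere(m)[:,::-1]; P=np.array([onz(d,p,z)[:2] for p in c])-M if len(c) else np.zeros((0,2)); return P@ux,P@vx
    x,v=pts(r,22); k=(abs(x+36)<20)&(v>150)&(v<290); band=(v[k].min(),v[k].max()) if k.any() else None
    x,v=pts(o,25); k=(x>-50)&(x<-24)&(v>150)&(v<290); ptr=(np.median(v[k]),k.sum()) if k.any() else None
    x,v=pts(o,75); k=(abs(x)<40)&(v>130)&(v<290); tab=(x[k].min(),x[k].max(),v[k].min(),v[k].max()) if k.any() else None
    return band,ptr,tab
if __name__=='__main__':
    for i in range(int(sys.argv[1])):
        b,p,t=gauge(sys.argv[2] if i==0 and len(sys.argv)>2 else None)
        if i in(0,int(sys.argv[1])-1): print('band',np.round(b,1) if b else b,'ptr',np.round(p,1) if p else p,'tab x,v',np.round(t,1) if t else t)
E
python3 g.py 1; python3 -m jog '[[[0.5,-1,0],-0.8,0.45],[[0,0,1.2],0,0.45],[[0,0,1.2],0,0.45],[[0,0,1.2],0,0.45],[[0,0,1.2],0,0.45],[[0,0,1.2],0,0.45],[[0,0,1.2],0,0.45],[[0,0,1],0,0.45],[[0,0,0.4],0,0.45]]'; python3 g.py 1
python3 - <<'E'
from h import *
print(rel([533.7,-189.5,64],2.5)); t=telemetry.state(); print(t['ee_pos'])
E
```

```text
band [216.1 224.9] ptr None tab x,v None
time_s: 59.48
ee_pos: [534.2, -183.1, 142.8]
ee_rot: [-178.3, -1.3, 2.8]
force: [0.4, 0.2, -0.4]
gripper_width: 41.2
band None ptr None tab x,v None
{'turn': 0.3, 'sh': [-0.23, 0.88, 7.82], 'pos': [534.0, -183.0, 142.5], 'rot': [-178.3, -1.2, 2.8], 'zdir': [0.02, 0.031, -0.999], 'w': 41.4, 'q': [-21.0, 21.0, 99.0, 2.0, 59.0, 65.0]}
[ 534.03235763 -183.04429366  142.47179336]
```

Run:
```python
from h import *
w=cv2.imread('pics/w4.png'); h=cv2.cvtColor(w,cv2.COLOR_BGR2HSV); print([h[y,x].tolist() for x,y in((316,222),(316,205),(318,252),(319,258),(359,245))])
d=grab('wrist','w5')
```

```text
[[13, 164, 253], [13, 166, 252], [13, 140, 252], [11, 142, 230], [0, 183, 134]]
```

View pics/w5.png

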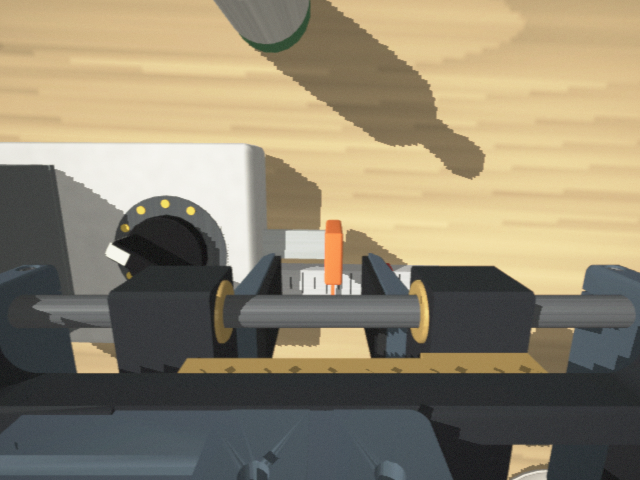

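The tab is at (334,250), but the rail and band are hidden behind the gripper. I'll turn half round so that the wrist camera faces the rail.

```bash
sed -i 's/(H>5)&(H<16)&(S>190)&(V>150)/(H>7)\&(H<17)\&(S>125)\&(V>195)/' g.py
python3 -m jog '[[[0,0,0],-10.6,0.45],[[0,0,0],-10.6,0.45],[[0,0,0],-10.6,0.45],[[0,0,0],-10.6,0.45],[[0,0,0],-10.6,0.45],[[0,0,0],-10.6,0.45],[[0,0,0],-10.6,0.45],[[0,0,0],-10.6,0.45],[[0,0,0],-10.6,0.45]]' >/dev/null
python3 -m jog '[[[0,0,0],-10.6,0.45],[[0,0,0],-10.6,0.45],[[0,0,0],-10.6,0.45],[[0,0,0],-10.6,0.45],[[0,0,0],-10.6,0.45],[[0,0,0],-10.6,0.45],[[0,0,0],-10.6,0.45],[[0,0,0],-10.6,0.45],[[0,0,0],0,0.45]]'
python3 t.py; python3 g.py 1 w6;  python3 - <<'E'
from h import *
print(rel([533.7,-189.5,64],182.5))
E
```

```text
time_s: 61.82
ee_pos: [541.5, -186.1, 154.9]
ee_rot: [179.0, 2.6, -174.5]
force: [0.0, -0.5, 0.3]
gripper_width: 41.3
tilt out/left 1.91 2.08 z 154.9
band [215.1 225.2] ptr [176.7  95. ] tab x,v [-40.   18.1 170.9 182.5]
{'turn': 3.0, 'sh': [1.21, -0.49, 9.03], 'pos': [541.5, -186.1, 154.9], 'rot': [179.0, 2.6, -174.5], 'zdir': [0.044, 0.022, -0.999], 'w': 40.9, 'q': [-21.0, 21.0, 98.0, 2.0, 59.0, -118.0]}
```

View pics/w6.png

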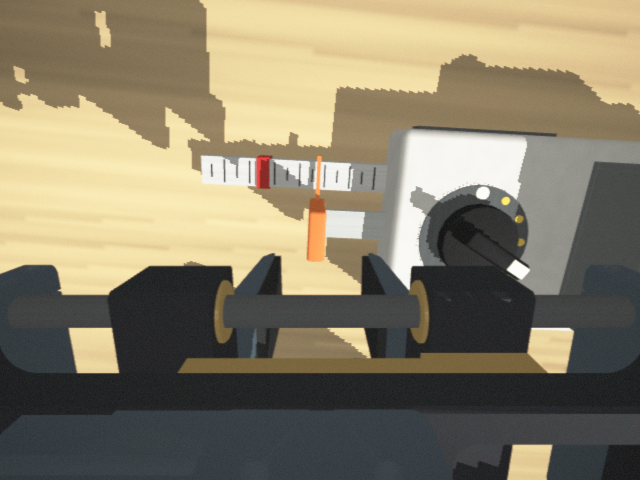

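Wrist view: pointer (318,175), red band (263,172) and tab (316,230). The pull needed is about 43.5 mm.

```bash
python3 -m jog '[[[0.8,-0.3,1],3,0.45],[[0,0,1.2],0,0.45],[[0,0,1.2],0,0.45],[[0,0,1.2],0,0.45],[[0,0,0.6],0,0.45]]'
python3 - <<'E'
from h import *
print(rel([534.2,-188.3,64],182.5))
E
```

```text
time_s: 62.5
ee_pos: [537.6, -188.8, 100.7]
ee_rot: [178.9, 2.7, -177.9]
force: [0.2, 0.0, 0.1]
gripper_width: 40.9
{'turn': -0.4, 'sh': [0.52, -0.01, 3.65], 'pos': [537.6, -188.8, 100.7], 'rot': [178.9, 2.7, -177.9], 'zdir': [0.047, 0.021, -0.999], 'w': 40.9, 'q': [-22.0, 23.0, 103.0, 3.0, 52.0, -115.0]}
```

```bash
python3 -m jog '[[[0.2,0,1.2],0,0.45],[[0.2,0,1.2],0,0.45],[[0.1,0,0.9],0,0.45],[[0,0,0.3],0,0.45]]'; python3 g.py 1; python3 -m jog '[[[0,0,0],0,0],[[0,0,0],0,0],[[0,0,0],0,0],[[0,0,0],0,0]]' 45; python3 g.py 1;  python3 - <<'E'
from h import *
print(rel([534.2,-188.3,64],182.5))
E
```

```text
time_s: 63.0
ee_pos: [534.0, -187.9, 61.5]
ee_rot: [178.9, 2.7, -177.9]
force: [-0.1, 0.1, 0.5]
gripper_width: 41.0
band [212.6 225.3] ptr None tab x,v [  6.9  17.7 170.8 182.4]
time_s: 63.55
ee_pos: [534.8, -189.0, 62.3]
ee_rot: [179.0, 2.8, -177.8]
force: [0.0, -1.4, -4.2]
gripper_width: 11.9
band [212.9 225.3] ptr None tab x,v [  8.2  17.4 171.3 182.1]
{'turn': -0.3, 'sh': [0.05, 0.07, -0.18], 'pos': [534.8, -189.0, 62.3], 'rot': [179.0, 2.8, -177.8], 'zdir': [0.048, 0.019, -0.999], 'w': 11.9, 'q': [-22.0, 26.0, 105.0, 3.0, 47.0, -116.0]}
```

```bash
python3 -m jog '[[[0,-0.7,0],0,0],[[0,-0.7,0],0,0],[[0,-0.7,0],0,0],[[0,-0.7,0],0,0],[[0,-0.7,0],0,0],[[0,-0.5,0],0,0]]'; python3 g.py 3 w7;  python3 - <<'E'
from h import *
print(rel([536.7,-232.4,62],182.5),telemetry.state()['force'])
E
```

```text
time_s: 64.35
ee_pos: [536.1, -220.7, 62.2]
ee_rot: [178.1, 2.7, -177.9]
force: [0.1, 7.9, 0.7]
gripper_width: 12.2
band [216.5 225.5] ptr [207.2  48. ] tab x,v [-39.6  17.5 202.8 214. ]
band [216.4 225.3] ptr [207.6  19. ] tab x,v [-39.6  17.5 203.2 214.3]
{'turn': -0.4, 'sh': [-0.0, -1.15, -0.01], 'pos': [536.2, -221.0, 62.2], 'rot': [178.1, 2.7, -177.9], 'zdir': [0.046, 0.035, -0.998], 'w': 12.6, 'q': [-25.0, 27.0, 103.0, 4.0, 48.0, -120.0]} [-0.16931955  6.55567486  1.26476015]
```

View pics/w7.png

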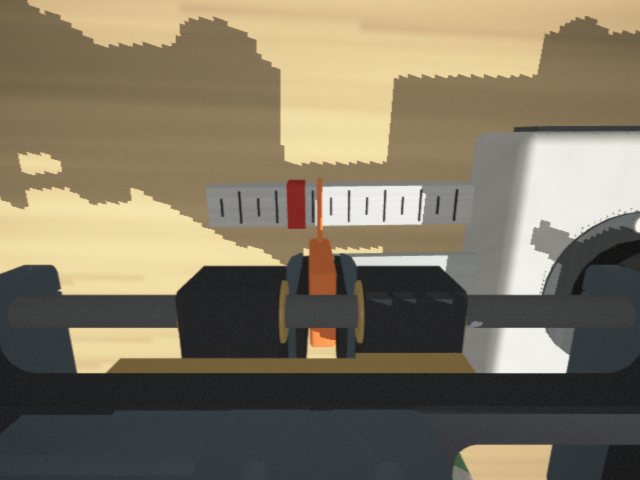

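Pointer is at (320,205), 24 px (about 13.3 mm) short of the band centre at (296,205).

```bash
python3 -m jog '[[[0,-0.6,0],0,0],[[0,-0.5,0],0,0],[[0,-0.5,0],0,0]]'; python3 g.py 2;  python3 - <<'E'
from h import *
print(rel([536.7,-234.3,62],182.5),telemetry.state()['force'])
E
```

```text
time_s: 64.88
ee_pos: [536.6, -231.2, 62.2]
ee_rot: [177.5, 2.7, -177.9]
force: [0.1, 8.8, 1.9]
gripper_width: 12.4
band [216.5 225.2] ptr [217.3  24. ] tab x,v [-39.6  17.7 213.4 224.2]
band [216.5 225.2] ptr None tab x,v [-37.1  17.5 213.9 224.6]
{'turn': -0.4, 'sh': [0.01, -0.27, 0.01], 'pos': [536.6, -231.6, 62.2], 'rot': [177.5, 2.7, -177.9], 'zdir': [0.045, 0.045, -0.998], 'w': 12.4, 'q': [-26.0, 28.0, 102.0, 5.0, 49.0, -121.0]} [-0.31307319  7.54513785  1.49271832]
```

```bash
python3 -m jog '[[[0,-0.45,0],0,0]]'; python3 g.py 26 w8;  python3 - <<'E'
from h import *
t=telemetry.state(); print(t['time_s'],t['ee_pos'],t['gripper_width'])
d=grab('wrist','w9')
a=cv2.imread('pics/w8.png')[160:360,200:420];b=cv2.imread('pics/w9.png')[160:360,200:420]; cv2.imwrite('pics/h1.png',cv2.resize(np.hstack([a,b]),(792,360)))
E
```

```text
time_s: 65.1
ee_pos: [536.7, -234.0, 62.2]
ee_rot: [177.3, 2.6, -177.9]
force: [-0.3, 10.8, 1.3]
gripper_width: 12.6
band [216.5 225.2] ptr [220.   2.] tab x,v [-37.1  17.8 216.3 227. ]
band [216.2 225.4] ptr [221.3 219. ] tab x,v [-39.6  17.5 216.5 227.2]
66.4 [ 536.77149185 -234.22287926   62.24686334] 12.13976227765644
```

View pics/h1.png

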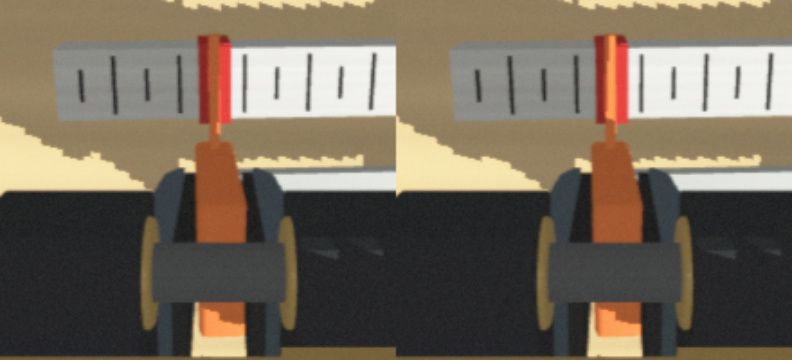

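Start and end of the hold (two frames 1.3 s apart) both show the pointer over the red band, at (212,80) and (610,80). I'll carry it home and let go.

```bash
python3 -m jog '[[[0,0.5,0],0,0],[[0,0.6,0],0,0],[[0,0.6,0],0,0],[[0,0.6,0],0,0],[[0,0.6,0],0,0],[[0,0.5,0],0,0]]';python3 - <<'E'
from h import *
print(rel([534.8,-190,62],182.5))
E
```

```text
time_s: 67.2
ee_pos: [535.1, -196.6, 62.3]
ee_rot: [177.2, 2.6, -177.8]
force: [0.6, 2.1, -6.3]
gripper_width: 12.7
{'turn': -0.3, 'sh': [0.0, 0.66, 0.06], 'pos': [535.1, -196.6, 62.3], 'rot': [177.2, 2.6, -177.8], 'zdir': [0.043, 0.05, -0.998], 'w': 12.7, 'q': [-23.0, 26.0, 104.0, 5.0, 48.0, -119.0]}
```

```bash
python3 -m jog '[[[0,0.4,0],0,0],[[0,0.15,0],0,0],[[0,0,0],0,0.45],[[0,0,0],0,0.45],[[0,0,0],0,0.45],[[0,0,0],0,0.45],[[0,0,0],0,0.45],[[0,0,0],0,0.45],[[0,0,0],0,0.45],[[0,0,0],0,0.45]]'; python3 t.py; python3 g.py 2
python3 - <<'E'
from h import *
print(rel([534.8,-189,62],182.5))
E
```

```text
time_s: 68.45
ee_pos: [535.4, -191.8, 64.4]
ee_rot: [177.2, 2.7, -178.1]
force: [0.1, 0.8, -0.1]
gripper_width: 41.4
tilt out/left 1.22 3.7 z 64.4
band [213.9 225.4] ptr [176.4 151. ] tab x,v [ 10.   17.8 170.9 182.1]
band [213.9 225.4] ptr [176.3 154. ] tab x,v [ 10.   17.8 171.3 182.1]
{'turn': -0.6, 'sh': [0.06, 0.27, 0.25], 'pos': [535.4, -191.8, 64.4], 'rot': [177.2, 2.7, -178.1], 'zdir': [0.045, 0.051, -0.998], 'w': 41.2, 'q': [-23.0, 26.0, 104.0, 5.0, 48.0, -118.0]}
```

```bash
python3 -m jog '[[[0,0.25,0.2],0,0.45],[[0,0,0],0,0],[[0,0,0],0,0],[[0,0,0],0,0],[[0,0,0],0,0]]' 45
python3 - <<'E'
from h import *
print(rel([534.8,-189,62],182.5))
E
python3 -m jog '[[[0,-0.7,0],0,0],[[0,-0.7,0],0,0],[[0,-0.7,0],0,0],[[0,-0.7,0],0,0],[[0,-0.7,0],0,0],[[0,-0.6,0],0,0],[[0,-0.5,0],0,0],[[0,-0.5,0],0,0]]';  python3 g.py 2;  python3 - <<'E'
from h import *
print(rel([536.7,-234.2,62],182.5))
E
```

```text
time_s: 69.18
ee_pos: [535.4, -189.2, 62.3]
ee_rot: [177.2, 2.7, -178.0]
force: [-0.1, 0.6, -0.9]
gripper_width: 13.0
{'turn': -0.5, 'sh': [0.06, 0.02, 0.03], 'pos': [535.4, -189.2, 62.3], 'rot': [177.2, 2.7, -178.0], 'zdir': [0.045, 0.05, -0.998], 'w': 13.0, 'q': [-23.0, 26.0, 105.0, 5.0, 48.0, -118.0]}
time_s: 70.18
ee_pos: [537.2, -230.1, 62.2]
ee_rot: [176.1, 2.6, -177.9]
force: [0.3, 8.6, 2.9]
gripper_width: 13.4
band [219.4 225.3] ptr [217.5 241. ] tab x,v [-39.9  17.7 212.2 223.4]
band [219.9 225.4] ptr [217.6 262. ] tab x,v [-39.9  17.7 212.8 223.9]
{'turn': -0.4, 'sh': [0.06, -0.37, -0.0], 'pos': [537.2, -230.5, 62.2], 'rot': [176.2, 2.6, -177.9], 'zdir': [0.042, 0.068, -0.997], 'w': 13.1, 'q': [-27.0, 28.0, 102.0, 6.0, 50.0, -123.0]}
```

```bash
python3 -m jog '[[[0,-0.48,0],0,0]]'; python3 g.py 26 w10;  python3 - <<'E'
from h import *
t=telemetry.state(); print(t['time_s'],t['ee_pos'],t['gripper_width'])
E
```

```text
time_s: 70.4
ee_pos: [537.3, -233.4, 62.3]
ee_rot: [176.0, 2.5, -177.9]
force: [-0.2, 9.7, 2.5]
gripper_width: 13.4
band [216.7 225.9] ptr [220.3 279. ] tab x,v [-39.9  17.7 215.6 226.7]
band [216.5 225.7] ptr [220.8 280. ] tab x,v [-39.9  17.7 215.9 227. ]
71.7 [ 537.31968213 -233.73297711   62.25382576] 12.938184577643211
```

Pointer stayed at 220.3–220.8 throughout, inside the band's 216.5–225.7, for 1.3 s. Home again, release and rise clear.

```bash
python3 -m jog '[[[0,0.5,0],0,0],[[0,0.6,0],0,0],[[0,0.6,0],0,0],[[0,0.6,0],0,0],[[0,0.6,0],0,0],[[0,0.6,0],0,0],[[0,0.3,0],0,0]]';python3 - <<'E'
from h import *
print(rel([535,-190.5,62],182.5))
E
```

```text
time_s: 72.58
ee_pos: [535.5, -192.6, 62.4]
ee_rot: [175.9, 2.5, -177.8]
force: [1.3, 3.0, -6.5]
gripper_width: 13.0
{'turn': -0.3, 'sh': [0.05, 0.21, 0.05], 'pos': [535.5, -192.6, 62.4], 'rot': [175.9, 2.5, -177.8], 'zdir': [0.04, 0.072, -0.997], 'w': 13.0, 'q': [-24.0, 27.0, 104.0, 6.0, 49.0, -120.0]}
```

```bash
python3 -m jog '[[[0,0.15,0],0,0],[[0,0,0],0,0.45],[[0,0,0],0,0.45],[[0,0,0],0,0.45],[[0,0,0],0,0.45],[[0,0,0],0,0.45],[[0,0,0],0,0.45],[[0,0,0],0,0.45],[[0,0,0],0,0.45]]'; python3 t.py; python3 g.py 1; python3 -m jog '[[[0,0,-1],0,0.45],[[0,0,-1.2],0,0.45],[[0,0,-1.2],0,0.45],[[0,0,-1.2],0,0.45],[[0,0,-1.2],0,0.45],[[0,0,-1.2],0,0.45],[[0,0,-1.2],0,0.45],[[0,0,-1.2],0,0.45],[[0,0,-1.2],0,0.45],[[0,0,-1.2],0,0.45]]'; python3 -m jog '[[[2,0,0],0,0.45],[[2,0,0],0,0.45],[[2,-1,0],0,0.45],[[2,-2,0],0,0.45],[[2,-2,0],0,0.45],[[1,-2,0],0,0.45],[[0,0,0],0,0.45]]'
python3 g.py 1
python3 - <<'E'
from h import *
d=grab('top','t9'); e=grab('scene','s9'); a=d['color'][140:310,130:450][:,:,::-1]; b=e['color'][140:340,220:480][:,:,::-1]
cv2.imwrite('pics/fin.png',np.hstack([cv2.resize(a,(400,400),interpolation=cv2.INTER_CUBIC),cv2.resize(b,(400,400),interpolation=cv2.INTER_CUBIC)]))
t0=cv2.imread('pics/top0.png').astype(int); t9=d['color'][:,:,::-1].astype(int); m=abs(t9-t0).max(2)
print('bottle diff',m[145:190,348:380].mean().round(1),'turner diff',m[150:275,480:535].mean().round(1))
E
```

```text
time_s: 73.7
ee_pos: [535.7, -192.1, 64.8]
ee_rot: [175.9, 2.5, -178.0]
force: [-0.4, -0.5, 0.0]
gripper_width: 41.0
tilt out/left 0.52 4.78 z 64.8
band [213.9 225.3] ptr [176.4 160. ] tab x,v [ 10.5  17.8 171.2 182.1]
time_s: 75.0
ee_pos: [530.4, -201.3, 191.1]
ee_rot: [175.9, 2.6, -178.0]
force: [0.6, -0.5, 0.3]
gripper_width: 41.3
time_s: 75.88
ee_pos: [419.4, -279.6, 183.9]
ee_rot: [176.1, 2.8, -178.0]
force: [-0.1, 0.4, 0.2]
gripper_width: 40.9
band [217.3 227.4] ptr None tab x,v None
bottle diff 4.4 turner diff 13.5
```

View pics/fin.png

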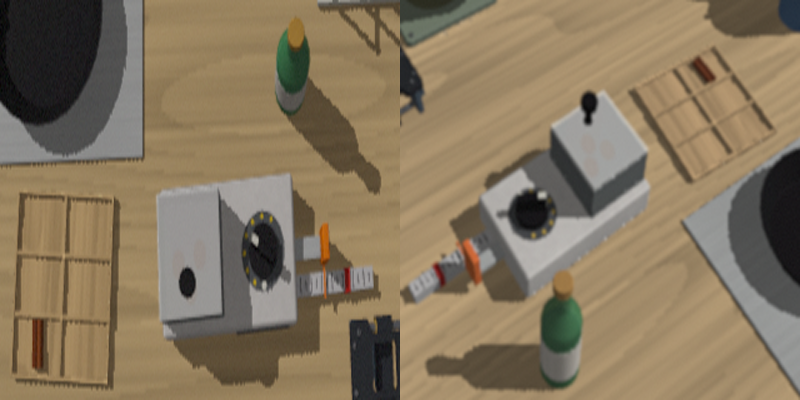

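Final view: lid shut with the nutmegs under it, dial pointer toward the fourth dot, tab home, bottle upright, and only the cinnamon in the tray. One last numeric check of the turner and the dial.

Run:
```python
from h import *
d=grab('top'); t0=cv2.imread('pics/top0.png'); t9=np.ascontiguousarray(d['color'][:,:,::-1])
for im in(t0,t9):
    g=cv2.cvtColor(im,cv2.COLOR_BGR2GRAY)[205:275,505:535]; c=np.argwhere(g<75); 
    p,_=cv2.phaseCorrelate(np.float64(cv2.cvtColor(t0,cv2.COLOR_BGR2GRAY)[150:215,482:520]),np.float64(cv2.cvtColor(im,cv2.COLOR_BGR2GRAY)[150:215,482:520])); print('handle',c.mean(0).round(1),len(c),'blade shift px',np.round(p,2))
h=cv2.cvtColor(t9,cv2.COLOR_BGR2HSV); m=((h[...,1]<60)&(h[...,2]>120)).astype(np.uint8); n,_,st,c=cv2.connectedComponentsWithStats(m)
for i in range(n):
    if 3<st[i,4]<60 and 325<c[i][0]<357 and 230<c[i][1]<264:
        q=onz(d,c[i],98)[:2]; v=q-[529.1,-75]; print('white',c[i].round(1),st[i,4],q.round(1),np.degrees(np.arctan2(v[1],v[0])).round(1))
print(telemetry.state()['time_s'])
```

```text
handle [38.6 16.8] 546 blade shift px [0. 0.]
handle [41.  15.4] 599 blade shift px [-0.02 -0.03]
white [333.6 241.3] 18 [537.2 -60.8] 60.3
76.075
```

```bash
python3 -c "
from workcell import job_done; print(job_done())"
```

```text
the job is handed in; nothing more can be done
None
```

I finished the whole job and handed it in at about 76 s of the 208 s allowed.

- **Nutmegs:** There were three, and all of them are in the hopper, visible through the shut lid. One had been knocked into the corner of its cell, so I found it again before picking it up. The cinnamon is still in the tray.
- **Lid:** I pressed it down with about 27 N. The fingertips stopped at 123.6 mm, which matches a fully shut lid, and the pictures show it flat.
- **Dial:** It is on the fourth yellow dot. The gripper let go at 62.7° and the dot lies at 62.5°. The last top-camera reading was 60.3°, which I put down to how coarse that view is.
- **Doses:** I drew two. Each time the pointer was over the red band before and after a hold of about 1.3 s. I carried the tab back by hand to within a few millimetres of home before letting go. It settled at its starting position both times.
- **Bystanders:** The bottle is upright and looks unmoved. The turner's blade shifted 0.0 px. Its handle mask moved about 2 px, probably because the gripper's shadow now falls there.

The tool tilted up to about 8° during the nutmeg moves because of how the rows add up. I corrected that before placing the second nutmeg. A tilt of about 5° came back during the dose pulls, and I left it because the grip was sound.

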